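# Lock out the sander, gauge the wooden blanks and sort them

### The arm

A 6-joint arm with a two-finger parallel gripper is mounted at the origin on the work surface. World frame = base frame: x ahead of the robot, y to its left, z up, the work surface at z = 0. Lengths are in m, angles in rad, forces in N, time in s.
With the tool pointing down it reaches from about 0.25 to 0.725 m from the base axis. Payload 4 kg.
Tool frame: the origin (TCP) lies at the very end of the fingers, on their centre line; the grasp point (between the pads) lies 19 mm behind it; z points along the fingers, y is the line along which they close (so a half turn about z gives the same grasp; the last joint's range is limited). The gripper opens to 85 mm and grips with 20 to 120 N. Pads are 22 mm wide; open, the fingers measure 114 mm over their backs; the gripper's body (76 mm by 85 mm) begins 54 mm behind the grasp point. The pads swing forward as they close: fully open they stand 13 mm farther back than shut.
Start: joints at [-1.12, 0.241, 0.005, 1.335, 0, 1.571], TCP at [0.218, -0.45, 0.231] pointing down, gripper open.
Joint ranges: [-2.72, 2.72], [-1.05, 1.87], [-1.09, 1.28], [-1.99, 2.15], [-1.42, 1.44], [-3.14, 3.14]. Speed limits (rad/s): [2.79, 2.79, 3.14, 3.14, 3.14, 3.14].

### API

Orientations are given as a unit quaternion [x, y, z, w].
In Python, from workcell import * gives the robot as it stands. The module is installed in compiled form; this text tells all that it offers.
- The arm moves only by the tool send_rows, never from a script. Its argument "steps" is text: rows parted by semicolons, each of 7 numbers parted by spaces: the opening, from -1 (shut) to 1 (fully open), then the shift along the world's x, y, z in m, then the turn, a rotation vector about the world's x, y, z in rad. A call has exactly 5 rows; each row shifts and turns the commanded pose from where the row before left it; what a row does not reach is not made up. A row lasts 1/12 s, in which the tool goes at most 41.7 mm and 7.16 degrees, less where a joint would pass 70% of its speed; a pose out of reach is approached as far as the arm can. A call is refused whole if a number of a shift passes 0.0417 or a number of a turn 0.125, either way. A call with a gripper value outside its range is refused whole. The fingers move at their own pace and stop on an object; the grip force is fixed at half the most. Time passes only in rows, so rows that do not move let the fingers close, or fill a call up. It gives the time, the measured TCP pose, the force, the opening and the grip force at its end, in the units of the state.
- get_obs(): the state, without advancing time (a new reading comes with each control period).
- camera(name): name is "scene" or "top" or "wrist"; returns a dict with "frame" (400x640x3 uint8, red, green, blue), "range_z" (400x640 float32, m along the optical axis (not along the pixel's ray), 0 where there is no reading), "camera_matrix" (3x3 intrinsics, pixels), "extrinsics" (4x4, takes a point from world to camera coordinates); the wrist camera has in their place "T_tool_cam" (4x4, takes a point from camera to tool coordinates, whose origin is the TCP and whose axes are the flange's). Camera axes: x right, y down, z forward; pixel columns grow to the right and rows downward; lengths in m; the calibration is good to about 2 mm. A picture is of the moment at which its call begins: read the wrist's pose just before it.
- job_done(): hands the job in; it is judged then, once.
The state is a dict: "clock": time; "joint_pos": joint angles; "joint_vel": joint speeds; "tau": joint torques, N m; "eef_pos": TCP position; "tool_rot": TCP orientation; "ft_force": force on the tool from outside, world axes, zero at the start; "ft_torque": the same for the moment, N m; "grip_width": finger opening in m; "grasp_force": force on a finger pad.
Only numpy, scipy, OpenCV 4.12 (cv2) and the standard library are available. Lean on these libraries where they do the work, as an engineer would, in place of code of your own. Each camera call takes 0.05 s, during which the arm holds its last target. There are 200 camera calls.

### The job

Press the sander's red stop button down until it latches, then gauge the wooden blanks one at a time, darkest wood first and palest last (walnut, padauk, oak, maple; not all are always there): lay each flat on the caliper bed, slide the moving jaw gently shut until it clamps the blank across its width against the fixed jaw, hold it for a moment, and read the gap. Put the blanks under 40 mm in the white tub and those over 40 mm in the blue tub; when all are put away, turn the red stop clockwise to its end so that it springs up again, and disturb nothing else on the bench.

Things in the scene. Friction and masses are not known exactly. Their poses are not given: they have to be found in the camera images.
- caliper: Steel bed of a bench sliding caliper, fixed to the bench: 90 mm along its x, 190 mm along its y, 6 mm thick, ruled with short black lines. Origin on the underside, below the middle of the fully open measuring space; its y is the sliding direction, from the moving jaw (at -y) to the fixed jaw (at +y). It may be turned about the vertical.
- bed_center (a point): Point on top of the caliper bed (6 mm above the bench) midway between the fully opened jaws: a good place for the middle of the underside of a blank.
- fixed_jaw: Dark steel fixed jaw: 36 mm wide (caliper x), 18 mm thick (caliper y), 28 mm tall. Origin at the middle of its underside, on the bed; its measuring face is 9 mm from the origin towards caliper -y (40 mm from bed_center).
- jaw_gap (a joint): Moving jaw: value is the gap between the two measuring faces in m, 0 (shut) to 0.080 (fully open); it slides along caliper y with about 1.5 N of friction and stays where it is left. With a blank clamped, the value is the width of the blank.
- jaw: The moving jaw: dark steel block with a bright steel face towards the fixed jaw, 36 mm wide (caliper x), 19 mm thick (caliper y), 28 mm tall, with an orange finger grip standing on it. Origin on its measuring face, at the bottom of the middle.
- jaw_grip (a point): Where to pinch the moving jaw: in the orange upright finger grip that stands on it, 14 mm thick along caliper y, 30 mm wide along caliper x; it spans from 28 to 64 mm above the bed; this point is 50 mm above the bed, on the grip's vertical middle line. The grip's middle lies 17 mm behind the jaw's measuring face.
- stop (a joint): Travel of the red mushroom stop button, m: 0 up, 0.008 fully down. Pressed firmly (about 6 N) down to its end it stays latched at about 0.006; it springs up by itself once its head is turned clockwise and let go.
- stop_turn (a joint): Turn of the red mushroom head in rad, clockwise seen from above: 0 at the start, 0.9 at its stop; it stays where it is left. From about 0.4 rad on, the latch is released.
- stop_top (a point): Middle of the top of the red mushroom head: a round head 40 mm across and 20 mm tall, with a white line on top, on a yellow box 70 x 70 mm and 50 mm tall. With the button up the head top is 88 mm above the bench, its underside 68 mm; latched down, both are about 6 mm lower.
- white_tub: White open plastic tub for blanks that gauge under 40 mm: 150 x 150 mm, 45 mm tall, walls 4 mm, floor 4 mm, fixed. Origin at the middle of its underside.
- blue_tub: Blue open plastic tub for blanks that gauge over 40 mm: same size as the white one, fixed. Origin at the middle of its underside.
- glue: Bystander: white glue bottle, 60 mm across, 150 mm tall. Origin at the middle of its underside.
- tape: Bystander: roll of brown tape lying flat, 100 mm across, 25 mm tall. Origin at the middle of its underside.
- pencil_pot: Bystander: blue ceramic pot, 70 mm across, 90 mm tall. Origin at the middle of its underside.
- blank_walnut: Wooden blank of walnut, dark brown, almost black-brown: 60 mm long (its x), 30 mm tall (its z), its width (its y) is somewhere from 34 to 46 mm and is to be found with the caliper. About 60 g. Origin at the middle of its underside. May be absent.
- blank_padauk: Wooden blank of padauk, brick red: 60 mm long (its x), 30 mm tall (its z), its width (its y) is somewhere from 34 to 46 mm and is to be found with the caliper. About 60 g. Origin at the middle of its underside. May be absent.
- blank_oak: Wooden blank of oak, mid tan: 60 mm long (its x), 30 mm tall (its z), its width (its y) is somewhere from 34 to 46 mm and is to be found with the caliper. About 60 g. Origin at the middle of its underside. May be absent.
- blank_maple: Wooden blank of maple, very pale cream: 60 mm long (its x), 30 mm tall (its z), its width (its y) is somewhere from 34 to 46 mm and is to be found with the caliper. About 60 g. Origin at the middle of its underside. May be absent.

How it is judged:
By the outcome, as a careful person would: the job done as asked, in the order asked, and still so for the second after the job is handed in, with the robot touching nothing.
Of blank_walnut, blank_padauk, blank_oak, blank_maple only 2 to 3 are there at a start; the rules pass over those that are not, and their reading is None.
At some moment in a run one of blank_walnut, blank_padauk, blank_oak, blank_maple may be knocked a few centimetres aside while the robot is not near it.
Once in a run the grip may slacken for a moment while it holds something.
It also fails if it takes over 210 s, if anything falls off the work surface, if the arm or the gripper's body presses on something with over 40 N, if the wrist force passes 120 N, or if a joint passes its speed limit or range.

## Working session

There is one attempt and no reset: what is moved stays moved. The work goes in short steps, Python scripts to look and compute and a tool call to move; the robot and the scene stay as the last step left them, time stands still between calls to the robot, and variables do not carry over. Pictures are saved under pics/ and viewed, at most 14 in all, crops included, and the job is handed in when it is done.

Besides the shell and the picture viewer there is one more tool, called by a JSON object that holds its "op" and its "data", one argument or row to a line. send_rows: Moves the arm, as the interface text tells. Its arguments: {"type":"object","properties":{"steps":{"type":"string"}},"required":["steps"]}

```bash
mkdir -p pics; cat > h.py <<'E'
from workcell import *
import numpy as np, cv2
from scipy.spatial.transform import Rotation as R
def snap(n,f=None):
    o=get_obs(); c=camera(n)
    if n=='wrist':
        T=np.eye(4);T[:3,:3]=R.from_quat(o['tool_rot']).as_matrix();T[:3,3]=o['eef_pos']
        c['W']=T@c['T_tool_cam']
    else: c['W']=np.linalg.inv(c['extrinsics'])
    if f: cv2.imwrite('pics/'+f,c['frame'][:,:,::-1])
    return c
def cloud(c):
    K=c['camera_matrix'];z=c['range_z'];v,u=np.mgrid[:z.shape[0],:z.shape[1]]
    P=np.stack([(u-K[0,2])/K[0,0]*z,(v-K[1,2])/K[1,1]*z,z],-1)
    return P@c['W'][:3,:3].T+c['W'][:3,3]
def st():
    o=get_obs();print(round(o['clock'],2),np.round(o['eef_pos'],4),np.round(R.from_quat(o['tool_rot']).as_matrix()[:,1],3),'F',np.round(o['ft_force'],1),'w',round(float(o['grip_width']),4),'g',np.round(o['grasp_force'],1), np.round(o['joint_pos'],2))
E
python3 - <<'E'
from h import *
st()
for n in('top','scene'):
    c=snap(n,n+'0.png');P=cloud(c);np.savez(n+'0.npz',P=P,f=c['frame']);print(np.round(c['W'],3),c['camera_matrix'][0])
E
```

```text
0.0 [ 0.2176 -0.4495  0.2304] [ 0.436 -0.9   -0.002] F [-0.5 -0.9 -0. ] w 0.0848 g 0.0 [-1.12  0.24  0.    1.34  0.    1.57]
[[-0.006 -0.991  0.135  0.447]
 [-1.     0.007  0.007 -0.02 ]
 [-0.007 -0.135 -0.991  1.198]
 [ 0.     0.     0.     1.   ]] [406.21243473   0.         326.6615278 ]
[[-0.822  0.466 -0.328  0.96 ]
 [ 0.569  0.659 -0.492  0.556]
 [-0.013 -0.591 -0.807  1.036]
 [ 0.     0.     0.     1.   ]] [444.06749813   0.         325.06910226]
```

View pics/top0.png

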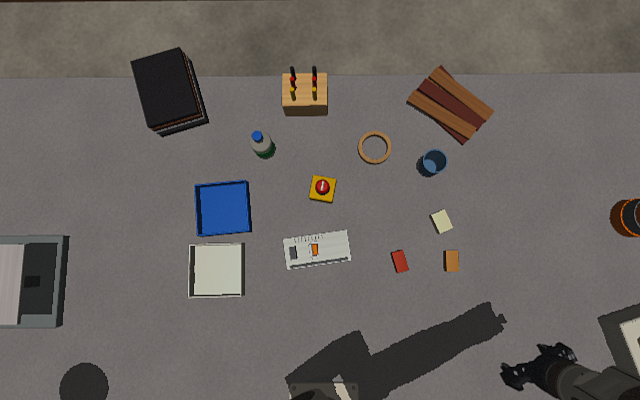

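View pics/scene0.png

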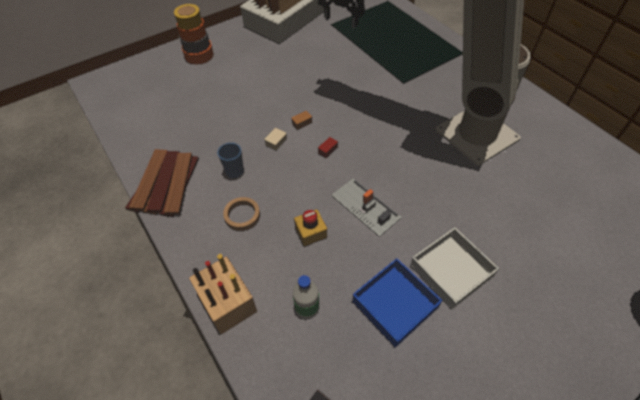

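```bash
python3 - <<'E'
from h import *
d=np.load('top0.npz');P=d['P'];f=d['f']
cv2.imwrite('pics/crop1.png',cv2.resize(f[170:280,270:470,::-1],None,fx=4,fy=4,interpolation=cv2.INTER_CUBIC))
hsv=cv2.cvtColor(f,cv2.COLOR_RGB2HSV)
for nm in('top0','scene0'):
  d=np.load(nm+'.npz');P=d['P'];f=d['f'];print(nm)
  boxes=dict(red=(245,275,388,412),oak=(245,275,440,465),maple=(205,238,427,457),stop=(172,206,305,340),cal=(225,275,278,355),blue=(175,240,190,255),white=(238,302,185,248)) if nm=='top0' else dict(red=(135,158,315,340),oak=(110,128,288,315),maple=(126,150,262,290),stop=(205,248,290,330))
  for k,(a,b,c,e) in boxes.items():
    p=P[a:b,c:e].reshape(-1,3);z=p[:,2]
    lo,hi=(0.02,0.045)
    if k=='stop': lo,hi=0.075,0.1
    if k=='cal': lo,hi=0.02,0.035
    m=(z>lo)&(z<hi)
    q=p[m]
    if len(q)<4: print(k,len(q));continue
    zz=np.percentile(q[:,2],[5,50,95])
    r=cv2.minAreaRect((q[:,:2]*1000).astype(np.float32))
    print(k,len(q),'z',np.round(zz,4),'med',np.round(np.median(q[:,:2],0),4),'rect',np.round(r[0],1),np.round(r[1],1),round(r[2],1))
    if k=='cal':
      for lo,hi in((0.004,0.012),(0.02,0.034),(0.05,0.08)):
        q=p[(z>lo)&(z<hi)];r=cv2.minAreaRect((q[:,:2]*1000).astype(np.float32));print(' cal',lo,len(q),np.round(np.median(q,0),4),np.round(r[0],1),np.round(r[1],1),round(r[2],1))
E
```

```text
top0
red 259 z [0.0238 0.0291 0.0321] med [ 0.4296 -0.219 ] rect [ 428.9 -218.8] [59.3 34.1] 16.2
oak 283 z [0.0233 0.0285 0.033 ] med [ 0.4287 -0.3658] rect [ 428.8 -366.8] [56.6 37.8] 0.0
maple 329 z [0.0246 0.0289 0.0327] med [ 0.5404 -0.3418] rect [ 541.9 -342.6] [60.  45.5] 21.6
stop 156 z [0.08   0.0857 0.09  ] med [ 0.6371 -0.    ] rect [637.2   1.5] [36.3 36.9] 89.8
cal 114 z [0.0279 0.0316 0.0345] med [0.4565 0.0816] rect [457.9  58.1] [35.7 74.8] 8.2
 cal 0.004 1278 [0.4625 0.0137 0.0061] [467.   17.9] [218.7 138.5] 88.8
 cal 0.02 101 [0.4565 0.0816 0.0313] [457.9  58.1] [35.7 74.8] 8.2
 cal 0.05 54 [0.463  0.0218 0.0688] [463.  22.] [29.1 13.7] 11.7
blue 504 z [0.0222 0.0387 0.0445] med [0.5932 0.3089] rect [584.2 291.4] [150.5 151.5] 5.4
white 471 z [0.0222 0.0397 0.0446] med [0.3998 0.3278] rect [407.4 303.8] [150.2 151.6] 1.4
scene0
red 196 z [0.022  0.0295 0.0335] med [ 0.433  -0.2143] rect [ 431.1 -218. ] [63.7 37.4] 14.6
oak 179 z [0.0221 0.0292 0.0338] med [ 0.4318 -0.3619] rect [ 431. -365.] [60.9 38.7] 0.4
maple 234 z [0.0228 0.0295 0.0331] med [ 0.5455 -0.3381] rect [ 543.8 -341.5] [64.1 45. ] 23.5
stop 174 z [0.078  0.0869 0.0911] med [0.642  0.0064] rect [640.1   3. ] [36.2 36.2] 54.5
```

View pics/crop1.png

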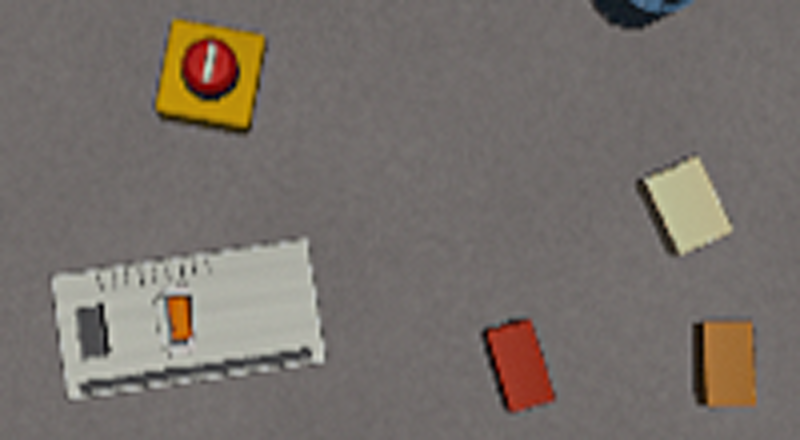

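{"op": "send_rows", "data": {
  "steps": "1 0.021 0.02 0 0 0 0.12;1 0.021 0.02 0 0 0 0.12;1 0.021 0.02 0 0 0 0.12;1 0.021 0.02 0 0 0 0.12;1 0.021 0.02 0 0 0 0.12"
}}

```text
clock: 0.52
eef_pos: [0.3233, -0.3488, 0.2308]
tool_rot: [0.864, 0.504, -0.0, -0.001]
ft_force: [0.4, -0.8, -0.9]
grip_width: 0.0854
grasp_force: 0.0
```

{"op": "send_rows", "data": {
  "steps": "1 0.021 0.02 0.004 0 0 0.12;1 0.021 0.02 0.004 0 0 0.12;1 0.021 0.02 0.004 0 0 0.12;1 0.021 0.02 0.004 0 0 0.12;1 0.021 0.02 0.004 0 0 0.12"
}}

```text
clock: 0.93
eef_pos: [0.4284, -0.2487, 0.2511]
tool_rot: [0.676, 0.737, -0.0, -0.0]
ft_force: [0.5, -0.2, 0.1]
grip_width: 0.0853
grasp_force: 0.0
```

```bash
cat >> h.py <<'E'
def rect(P,a,lo,hi,t=None):
    x0,x1,y0,y1=a
    q=P.reshape(-1,3);q=q[(q[:,0]>x0)&(q[:,0]<x1)&(q[:,1]>y0)&(q[:,1]<y1)]
    z=np.median(q[(q[:,2]>lo)&(q[:,2]<hi),2]) if ((q[:,2]>lo)&(q[:,2]<hi)).any() else 0
    q=q[(q[:,2]>lo)&(q[:,2]<hi)]
    if len(q)<5: return print('none',len(q))
    r=cv2.minAreaRect((q[:,:2]*1000).astype(np.float32))
    print(len(q),'z',round(float(z),4),'rect',np.round(r[0],1),np.round(r[1],1),round(r[2],1),'ext',np.round(q.min(0),3),np.round(q.max(0),3))
E
python3 - <<'E'
from h import *
st();c=snap('wrist','w1.png');P=cloud(c)
for a in((.37,.49,-.27,-.16),(.37,.49,-.42,-.32),(.48,.6,-.4,-.28)): rect(P,a,.022,.045)
E
```

```text
0.93 [ 0.4284 -0.2487  0.2511] [ 0.996  0.086 -0.001] F [ 0.5 -0.2  0.1] w 0.0853 g 0.0 [-0.53  0.22  0.04  1.38 -0.    0.96]
1473 z 0.0296 rect [ 430.1 -218. ] [60.1 34.2] 15.6 ext [ 0.398 -0.241  0.023] [ 0.462 -0.194  0.033]
1214 z 0.0294 rect [ 430.5 -365.6] [36.1 60.1] 89.9 ext [ 0.4   -0.384  0.022] [ 0.461 -0.348  0.032]
1311 z 0.0294 rect [ 543.3 -342. ] [59.7 44.5] 23.1 ext [ 0.508 -0.373  0.022] [ 0.571 -0.311  0.032]
```

View pics/w1.png

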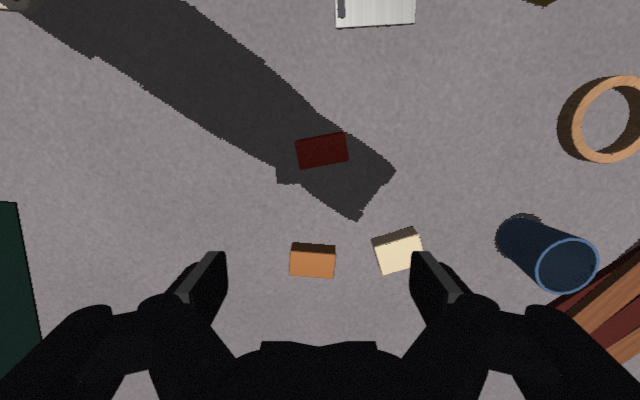

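{"op": "send_rows", "data": {
  "steps": "1 0.005 0.036 0 0 0 0.011;1 0.005 0.036 0 0 0 0.011;1 0.005 0.036 0 0 0 0.011;1 0.005 0.036 0 0 0 0.011;1 0.005 0.036 0 0 0 0.011"
}}

```text
clock: 1.4
eef_pos: [0.4524, -0.0686, 0.2509]
tool_rot: [0.658, 0.753, -0.0, -0.0]
ft_force: [0.1, 0.3, 0.2]
grip_width: 0.0849
grasp_force: 0.0
```

```bash
python3 - <<'E'
from h import *
st();c=snap('wrist','w2.png');P=cloud(c);np.savez('w2.npz',P=P,f=c['frame'])
rect(P,(.4,.53,.05,.12),.027,.042)
rect(P,(.4,.53,-.05,.06),.025,.042)
rect(P,(.4,.53,-.05,.06),.06,.08)
rect(P,(.59,.69,-.05,.05),.08,.095)
E
```

```text
1.4 [ 0.4524 -0.0686  0.2509] [ 0.991  0.134 -0.001] F [0.1 0.3 0.2] w 0.0849 g 0.0 [-0.15  0.15 -0.06  1.36 -0.    1.29]
683 z 0.0336 rect [455.4  87.6] [35.3 18.3] 8.0 ext [0.437 0.076 0.027] [0.474 0.099 0.036]
260 z 0.033 rect [463.8  29.1] [36.5 22.6] 11.5 ext [0.445 0.015 0.03 ] [0.481 0.042 0.042]
430 z 0.0694 rect [464.4  23.6] [30.  13.5] 7.8 ext [0.449 0.015 0.06 ] [0.479 0.032 0.072]
1243 z 0.0869 rect [638.4   1.4] [37.8 38.7] 10.3 ext [ 0.619 -0.018  0.08 ] [0.658 0.021 0.09 ]
```

View pics/w2.png

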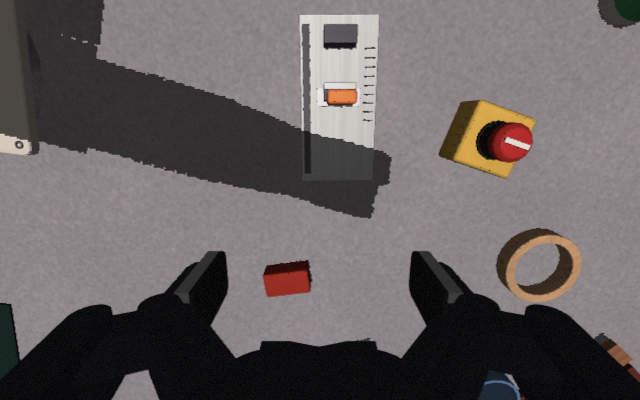

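{"op": "send_rows", "data": {
  "steps": "-1 0.0372 0.0141 0 0 0 0;-1 0.0372 0.0141 0 0 0 0;-1 0.0372 0.0141 0 0 0 0;-1 0.0372 0.0141 0 0 0 0;-1 0.0372 0.0141 0 0 0 0"
}}

```text
clock: 1.87
eef_pos: [0.64, 0.0009, 0.2507]
tool_rot: [0.658, 0.753, -0.0, -0.0]
ft_force: [1.1, -1.0, 1.5]
grip_width: 0.0259
grasp_force: 0.0
```

{"op": "send_rows", "data": {
  "steps": "-1 0 0 -0.035 0 0 0;-1 0 0 -0.035 0 0 0;-1 0 0 -0.035 0 0 0;-1 0 0 -0.025 0 0 0;-1 0 0 -0.015 0 0 0"
}}

```text
clock: 2.28
eef_pos: [0.636, 0.0001, 0.101]
tool_rot: [0.658, 0.753, -0.003, -0.003]
ft_force: [-1.1, -0.3, 0.5]
grip_width: 0.0001
grasp_force: 0.0
```

{"op": "send_rows", "data": {
  "steps": "-1 0 0 -0.01 0 0 0;-1 0 0 -0.004 0 0 0;-1 0 0 -0.004 0 0 0;-1 0 0 -0.003 0 0 0;-1 0 0 0 0 0 0"
}}

```text
clock: 2.7
eef_pos: [0.6394, 0.0002, 0.0865]
tool_rot: [0.658, 0.753, 0.0, 0.001]
ft_force: [-2.1, -0.5, 2.2]
grip_width: 0.0002
grasp_force: 1.4
```

{"op": "send_rows", "data": {
  "steps": "-1 0 0 -0.001 0 0 0;-1 0 0 -0.001 0 0 0;-1 0 0 -0.001 0 0 0;-1 0 0 -0.001 0 0 0;-1 0 0 -0.001 0 0 0"
}}

```text
clock: 3.12
eef_pos: [0.6394, 0.0003, 0.0806]
tool_rot: [0.658, 0.753, 0.0, 0.001]
ft_force: [-1.2, -1.1, 1.7]
grip_width: -0.0001
grasp_force: 0.8
```

{"op": "send_rows", "data": {
  "steps": "-1 0 0 -0.001 0 0 0;-1 0 0 -0.001 0 0 0;-1 0 0 -0.001 0 0 0;-1 0 0 0 0 0 0;-1 0 0 0 0 0 0"
}}

```text
clock: 3.53
eef_pos: [0.6396, 0.0004, 0.0799]
tool_rot: [0.658, 0.753, 0.001, 0.001]
ft_force: [-3.5, -1.0, 13.1]
grip_width: -0.0003
grasp_force: 6.3
```

{"op": "send_rows", "data": {
  "steps": "-1 0 0 0.02 0 0 0;-1 0 0 0.03 0 0 0;-1 0 0 0.04 0 0 0;-1 0 0 0.04 0 0 0;-1 0 0 0.04 0 0 0"
}}

```text
clock: 3.95
eef_pos: [0.6385, 0.0008, 0.2483]
tool_rot: [0.658, 0.753, -0.0, -0.001]
ft_force: [1.4, -0.4, 0.6]
grip_width: 0.0004
grasp_force: 0.0
```

{"op": "send_rows", "data": {
  "steps": "1 -0.0372 -0.0141 0 0 0 0;1 -0.0372 -0.0141 0 0 0 0;1 -0.0372 -0.0141 0 0 0 0;1 -0.0372 -0.0141 0 0 0 0;1 -0.0372 -0.0141 0 0 0 0"
}}

```text
clock: 4.37
eef_pos: [0.4513, -0.0702, 0.2467]
tool_rot: [0.658, 0.753, 0.0, -0.0]
ft_force: [0.3, -0.4, 0.3]
grip_width: 0.0605
grasp_force: 0.0
```

{"op": "send_rows", "data": {
  "steps": "1 0 0 0 0 0 0.008;1 0 0 0 0 0 0;1 0 0 0 0 0 0;1 0 0 0 0 0 0;1 0 0 0 0 0 0"
}}

```text
clock: 4.78
eef_pos: [0.4543, -0.0697, 0.2472]
tool_rot: [0.654, 0.756, 0.0, 0.0]
ft_force: [-0.1, -0.3, 0.2]
grip_width: 0.0854
grasp_force: 0.0
```

```bash
python3 - <<'E'
from h import *
st();c=snap('wrist','w3.png');P=cloud(c)
rect(P,(.4,.53,.05,.12),.027,.042)
rect(P,(.4,.53,-.05,.06),.06,.08)
rect(P,(.59,.69,-.05,.05),.072,.095)
rect(P,(.37,.49,-.27,-.16),.022,.045)
E
```

```text
4.78 [ 0.4543 -0.0697  0.2472] [0.99  0.143 0.001] F [-0.1 -0.3  0.2] w 0.0854 g 0.0 [-0.15  0.15 -0.06  1.35  0.    1.27]
690 z 0.0336 rect [455.3  87.5] [35.7 17.8] 7.9 ext [0.437 0.077 0.027] [0.474 0.098 0.036]
448 z 0.0695 rect [464.5  23.1] [29.9 13.2] 8.1 ext [0.449 0.015 0.061] [0.48  0.031 0.072]
1277 z 0.0811 rect [638.4   1.9] [38.7 38.6] 68.7 ext [ 0.62  -0.018  0.072] [0.659 0.021 0.085]
1134 z 0.0294 rect [ 430.2 -217.3] [59.9 35.1] 15.3 ext [ 0.398 -0.242  0.022] [ 0.462 -0.194  0.032]
```

{"op": "send_rows", "data": {
  "steps": "1 0.002 0.0186 -0.02 0 0 0;1 0.002 0.0186 -0.02 0 0 0;1 0.002 0.0186 -0.02 0 0 0;1 0.002 0.0186 -0.02 0 0 0;1 0.002 0.0186 -0.02 0 0 0"
}}

```text
clock: 5.25
eef_pos: [0.4637, 0.0243, 0.1462]
tool_rot: [0.655, 0.756, 0.0, 0.0]
ft_force: [0.9, -0.4, 0.5]
grip_width: 0.0857
grasp_force: 0.0
```

{"op": "send_rows", "data": {
  "steps": "1 0 0 -0.03 0 0 0;1 0 0 -0.03 0 0 0;1 0 0 -0.025 0 0 0;1 0 0 -0.015 0 0 0;1 0 0 -0.006 0 0 0"
}}

```text
clock: 5.67
eef_pos: [0.4613, 0.0235, 0.0383]
tool_rot: [0.654, 0.756, -0.002, -0.002]
ft_force: [-0.5, 0.7, -0.6]
grip_width: 0.0854
grasp_force: 0.0
```

{"op": "send_rows", "data": {
  "steps": "1 0 0 0 0 0 0;-1 0 0 0 0 0 0;-1 0 0 0 0 0 0;-1 0 0 0 0 0 0;-1 0 0 0 0 0 0"
}}

```text
clock: 6.08
eef_pos: [0.4639, 0.023, 0.0425]
tool_rot: [0.655, 0.756, 0.001, 0.001]
ft_force: [-0.5, -0.6, -1.0]
grip_width: 0.0388
grasp_force: 0.0
```

{"op": "send_rows", "data": {
  "steps": "-1 0 0 0 0 0 0;-1 0 0 0 0 0 0;-1 0 0 0 0 0 0;-1 0 0 0 0 0 0;-1 0 0 0 0 0 0"
}}

```text
clock: 6.5
eef_pos: [0.4639, 0.023, 0.0425]
tool_rot: [0.655, 0.756, 0.001, 0.001]
ft_force: [-0.4, 0.2, 5.8]
grip_width: 0.0287
grasp_force: 59.5
```

{"op": "send_rows", "data": {
  "steps": "-1 0.0011 -0.008 0 0 0 0;-1 0.0011 -0.008 0 0 0 0;-1 0.0011 -0.008 0 0 0 0;-1 0.0011 -0.008 0 0 0 0;-1 0.0011 -0.008 0 0 0 0"
}}

```text
clock: 6.92
eef_pos: [0.4695, -0.0169, 0.0425]
tool_rot: [0.655, 0.756, 0.001, 0.001]
ft_force: [2.0, 1.7, 5.9]
grip_width: 0.0289
grasp_force: 59.7
```

{"op": "send_rows", "data": {
  "steps": "-1 0 0 0 0 0 0;1 0 0 0 0 0 0;1 0 0 0 0 0 0;1 0 0 0 0 0 0;1 0 0 0 0 0 0"
}}

```text
clock: 7.33
eef_pos: [0.468, -0.0169, 0.0411]
tool_rot: [0.655, 0.756, -0.0, -0.0]
ft_force: [-0.3, 0.4, -0.4]
grip_width: 0.0757
grasp_force: 0.0
```

{"op": "send_rows", "data": {
  "steps": "1 0 0 0.04 0 0 0;1 0 0 0.04 0 0 0;1 -0.004 -0.02 0.03 0 0 0.05;1 -0.005 -0.026 0.03 0 0 0.05;1 -0.005 -0.026 0.03 0 0 0.027"
}}

```text
clock: 7.75
eef_pos: [0.4539, -0.0892, 0.2128]
tool_rot: [0.604, 0.797, -0.0, 0.0]
ft_force: [1.2, -0.7, 0.3]
grip_width: 0.0854
grasp_force: 0.0
```

{"op": "send_rows", "data": {
  "steps": "1 -0.005 -0.026 0 0 0 0;1 -0.005 -0.026 0 0 0 0;1 -0.005 -0.026 0 0 0 0;1 -0.005 -0.026 0 0 0 0;1 -0.005 -0.0246 0 0 0 0"
}}

```text
clock: 8.17
eef_pos: [0.4288, -0.2188, 0.2112]
tool_rot: [0.605, 0.796, -0.0, -0.0]
ft_force: [0.3, 0.7, 1.1]
grip_width: 0.0856
grasp_force: 0.0
```

```bash
python3 - <<'E'
from h import *
c=snap('wrist','w4.png');st();P=cloud(c)
rect(P,(.37,.49,-.27,-.16),.022,.045)
E
```

```text
8.22 [ 0.4282 -0.2226  0.2112] [ 0.965  0.263 -0.002] F [-0.2 -3.5  0.3] w 0.0851 g 0.0 [-0.48  0.22 -0.08  1.27 -0.    0.83]
1699 z 0.0296 rect [ 430.1 -217.2] [59.6 33.4] 15.1 ext [ 0.398 -0.241  0.023] [ 0.462 -0.194  0.032]
```

{"op": "send_rows", "data": {
  "steps": "1 0.001 0 -0.04 0 0 0;1 0 0 -0.04 0 0 0;1 0 0 -0.04 0 0 0;1 0 0 -0.03 0 0 0;1 0 0 -0.02 0 0 0"
}}

```text
clock: 8.63
eef_pos: [0.4279, -0.2162, 0.0378]
tool_rot: [0.605, 0.796, -0.001, -0.003]
ft_force: [0.3, 0.1, -0.0]
grip_width: 0.0857
grasp_force: 0.0
```

{"op": "send_rows", "data": {
  "steps": "1 0 0 0 0 0 0;1 0 0 0 0 0 0;1 0 0 0 0 0 0;1 0 0 0 0 0 0;1 0 0 0 0 0 0"
}}

```text
clock: 9.05
eef_pos: [0.4319, -0.2183, 0.0431]
tool_rot: [0.605, 0.796, 0.0, 0.002]
ft_force: [0.7, -1.0, -0.5]
grip_width: 0.0853
grasp_force: 0.0
```

{"op": "send_rows", "data": {
  "steps": "1 -0.001 0 -0.015 0 0 0;1 0 0 -0.015 0 0 0;1 0 0 -0.01 0 0 0;-1 0 0 0 0 0 0;-1 0 0 0 0 0 0"
}}

```text
clock: 9.47
eef_pos: [0.4293, -0.2176, 0.0015]
tool_rot: [0.606, 0.796, -0.0, -0.0]
ft_force: [-0.4, 0.1, 0.3]
grip_width: 0.0639
grasp_force: 0.0
```

{"op": "send_rows", "data": {
  "steps": "-1 0 0 0 0 0 0;-1 0 0 0 0 0 0;-1 0 0 0 0 0 0;-1 0 0 0 0 0 0;-1 0 0 0 0 0 0"
}}

```text
clock: 9.88
eef_pos: [0.4301, -0.218, 0.0021]
tool_rot: [0.605, 0.796, 0.0, 0.001]
ft_force: [-0.7, -0.5, 5.8]
grip_width: 0.0591
grasp_force: 66.0
```

{"op": "send_rows", "data": {
  "steps": "-1 0 0 0.02 0 0 0;-1 0 0 0.02 0 0 0;-1 0 0 0.02 0 0 0;-1 0 0 0.02 0 0 0;-1 0 0 0.02 0 0 0"
}}

```text
clock: 10.3
eef_pos: [0.4289, -0.2174, 0.102]
tool_rot: [0.605, 0.796, -0.0, -0.0]
ft_force: [0.8, -0.7, -1.4]
grip_width: 0.0591
grasp_force: 65.2
```

{"op": "send_rows", "data": {
  "steps": "-1 0.003 0.0273 0.008 0 0 -0.026;-1 0.003 0.0273 0.008 0 0 -0.026;-1 0.003 0.0273 0.004 0 0 -0.026;-1 0.003 0.0273 0 0 0 -0.026;-1 0.003 0.0273 0 0 0 -0.025"
}}

```text
clock: 10.72
eef_pos: [0.4443, -0.08, 0.1216]
tool_rot: [0.656, 0.755, 0.0, 0.0]
ft_force: [0.0, -0.1, -0.8]
grip_width: 0.0592
grasp_force: 65.2
```

{"op": "send_rows", "data": {
  "steps": "-1 0.003 0.0273 0 0 0 0;-1 0.003 0.0273 0 0 0 0;-1 0.003 0.0273 0 0 0 0;-1 0.003 0.0273 0 0 0 0;-1 0.003 0.0273 0 0 0 0"
}}

```text
clock: 11.13
eef_pos: [0.4589, 0.0567, 0.1211]
tool_rot: [0.656, 0.755, -0.0, -0.0]
ft_force: [0.6, -0.3, -0.8]
grip_width: 0.059
grasp_force: 65.2
```

{"op": "send_rows", "data": {
  "steps": "-1 0 0 -0.02 0 0 0;-1 0 0 -0.02 0 0 0;-1 0 0 -0.02 0 0 0;-1 0 0 -0.01 0 0 0;-1 0 0 0 0 0 0"
}}

```text
clock: 11.55
eef_pos: [0.4566, 0.0552, 0.0487]
tool_rot: [0.655, 0.755, -0.002, -0.002]
ft_force: [-0.3, -0.3, -1.3]
grip_width: 0.0589
grasp_force: 65.3
```

{"op": "send_rows", "data": {
  "steps": "-1 0 0 0 0 0 0;-1 0 0 0 0 0 0;-1 0 0 0 0 0 0;-1 0 0 0 0 0 0;-1 0 0 0 0 0 0"
}}

```text
clock: 11.97
eef_pos: [0.46, 0.0554, 0.0521]
tool_rot: [0.656, 0.755, 0.001, 0.001]
ft_force: [0.2, -0.5, -0.8]
grip_width: 0.0593
grasp_force: 65.3
```

{"op": "send_rows", "data": {
  "steps": "-1 0 0 -0.02 0 0 0;-1 0 0 -0.015 0 0 0;-1 0 0 -0.007 0 0 0;-1 0 0 0 0 0 0;-1 0 0 0 0 0 0"
}}

```text
clock: 12.38
eef_pos: [0.4594, 0.0553, 0.0094]
tool_rot: [0.656, 0.755, -0.0, -0.0]
ft_force: [-0.4, -0.2, -1.2]
grip_width: 0.0586
grasp_force: 65.8
```

{"op": "send_rows", "data": {
  "steps": "1 0 0 0 0 0 0;1 0 0 0 0 0 0;1 0 0 0 0 0 0;1 0 0 0 0 0 0;1 0 0 0 0 0 0"
}}

```text
clock: 12.8
eef_pos: [0.4596, 0.0554, 0.0096]
tool_rot: [0.656, 0.755, 0.0, 0.0]
ft_force: [-0.3, 0.6, -0.4]
grip_width: 0.0856
grasp_force: 0.0
```

{"op": "send_rows", "data": {
  "steps": "1 0 0 0.015 0 0 0;1 0 0 0.02 0 0 0;1 0 0 0 0 0 0;1 0 0 0 0 0 0;1 0 0 0 0 0 0"
}}

```text
clock: 13.22
eef_pos: [0.4592, 0.0553, 0.0441]
tool_rot: [0.656, 0.755, -0.0, -0.0]
ft_force: [-0.8, -0.3, -0.2]
grip_width: 0.0855
grasp_force: 0.0
```

{"op": "send_rows", "data": {
  "steps": "1 0.002 -0.0144 0 0 0 0;1 0.002 -0.0144 0 0 0 0;1 0.002 -0.0144 0 0 0 0;1 0.002 -0.0144 0 0 0 0;1 0.002 -0.0144 0 0 0 0"
}}

```text
clock: 13.63
eef_pos: [0.4684, -0.0172, 0.0432]
tool_rot: [0.655, 0.755, -0.001, -0.001]
ft_force: [-0.0, 0.2, 0.1]
grip_width: 0.0853
grasp_force: 0.0
```

```bash
python3 - <<'E'
from h import *
st();c=snap('top','t2.png');P=cloud(c);c=snap('wrist','w5.png')
E
```

```text
13.63 [ 0.4684 -0.0172  0.0432] [ 0.99   0.141 -0.002] F [-0.   0.2  0.1] w 0.0853 g 0.0 [-0.04  0.36 -0.37  0.84  0.    1.39]
```

View pics/w5.png

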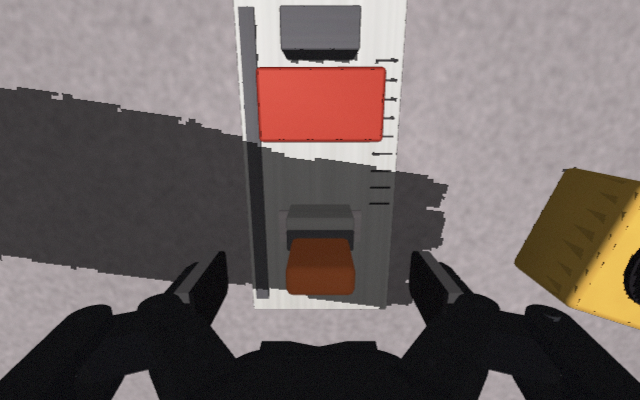

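{"op": "send_rows", "data": {
  "steps": "-1 0 0 0 0 0 0;-1 0 0 0 0 0 0;-1 0 0 0 0 0 0;-1 0 0 0 0 0 0;-1 0 0 0 0 0 0"
}}

```text
clock: 14.15
eef_pos: [0.4693, -0.016, 0.0445]
tool_rot: [0.655, 0.755, 0.0, -0.0]
ft_force: [-1.3, -0.1, 1.7]
grip_width: 0.0287
grasp_force: 59.8
```

{"op": "send_rows", "data": {
  "steps": "-1 0 0 0 0 0 0;-1 0 0 0 0 0 0;-1 0 0 0 0 0 0;-1 0 0 0 0 0 0;-1 0 0 0 0 0 0"
}}

```text
clock: 14.57
eef_pos: [0.4694, -0.016, 0.0445]
tool_rot: [0.655, 0.755, 0.001, -0.0]
ft_force: [-1.0, 3.2, 2.9]
grip_width: 0.0288
grasp_force: 59.9
```

{"op": "send_rows", "data": {
  "steps": "-1 -0.001 0.007 0 0 0 0;-1 -0.001 0.007 0 0 0 0;-1 -0.001 0.007 0 0 0 0;-1 -0.001 0.007 0 0 0 0;-1 -0.001 0.005 0 0 0 0"
}}

```text
clock: 14.98
eef_pos: [0.4647, 0.0171, 0.0445]
tool_rot: [0.655, 0.755, 0.0, 0.0]
ft_force: [1.8, -1.1, 3.2]
grip_width: 0.0288
grasp_force: 59.8
```

{"op": "send_rows", "data": {
  "steps": "-1 -0.00014 0.001 0 0 0 0;-1 -0.00014 0.001 0 0 0 0;-1 -0.00014 0.001 0 0 0 0;-1 -0.00014 0.001 0 0 0 0;-1 -0.00014 0.001 0 0 0 0"
}}

```text
clock: 15.4
eef_pos: [0.4641, 0.0213, 0.0445]
tool_rot: [0.656, 0.755, 0.0, 0.0]
ft_force: [2.0, -1.0, 3.4]
grip_width: 0.0287
grasp_force: 59.9
```

{"op": "send_rows", "data": {
  "steps": "-1 -0.00014 0.001 0 0 0 0;-1 -0.00014 0.001 0 0 0 0;-1 -0.00014 0.001 0 0 0 0;-1 -0.00007 0.0005 0 0 0 0;-1 -0.00007 0.0005 0 0 0 0"
}}

```text
clock: 15.82
eef_pos: [0.4635, 0.0253, 0.0445]
tool_rot: [0.656, 0.755, 0.0, 0.0]
ft_force: [2.5, -1.5, 3.0]
grip_width: 0.0286
grasp_force: 60.0
```

{"op": "send_rows", "data": {
  "steps": "-1 -0.00007 0.0005 0 0 0 0;-1 -0.00007 0.0005 0 0 0 0;-1 -0.00007 0.0005 0 0 0 0;-1 0 0 0 0 0 0;-1 0 0 0 0 0 0"
}}

```text
clock: 16.23
eef_pos: [0.4633, 0.027, 0.0445]
tool_rot: [0.656, 0.755, 0.0, 0.0]
ft_force: [3.6, -0.9, 3.9]
grip_width: 0.0288
grasp_force: 60.0
```

{"op": "send_rows", "data": {
  "steps": "-1 -0.00007 0.0005 0 0 0 0;-1 -0.00007 0.0005 0 0 0 0;-1 0 0 0 0 0 0;-1 0 0 0 0 0 0;-1 0 0 0 0 0 0"
}}

```text
clock: 16.65
eef_pos: [0.4631, 0.0279, 0.0445]
tool_rot: [0.656, 0.755, 0.0, 0.0]
ft_force: [2.1, -1.5, 4.7]
grip_width: 0.029
grasp_force: 60.0
```

{"op": "send_rows", "data": {
  "steps": "-1 -0.00007 0.0005 0 0 0 0;-1 -0.00007 0.0005 0 0 0 0;-1 0 0 0 0 0 0;-1 0 0 0 0 0 0;-1 0 0 0 0 0 0"
}}

```text
clock: 17.07
eef_pos: [0.463, 0.029, 0.0445]
tool_rot: [0.656, 0.755, 0.0, 0.0]
ft_force: [4.2, -1.1, 5.0]
grip_width: 0.0289
grasp_force: 60.0
```

```bash
python3 - <<'E'
from h import *
st();c=snap('wrist','w6.png')
E
```

```text
17.07 [0.463  0.029  0.0445] [0.99  0.141 0.001] F [ 4.2 -1.1  5. ] w 0.0289 g 60.0 [ 0.06  0.35 -0.39  0.84  0.    1.49]
```

View pics/w6.png

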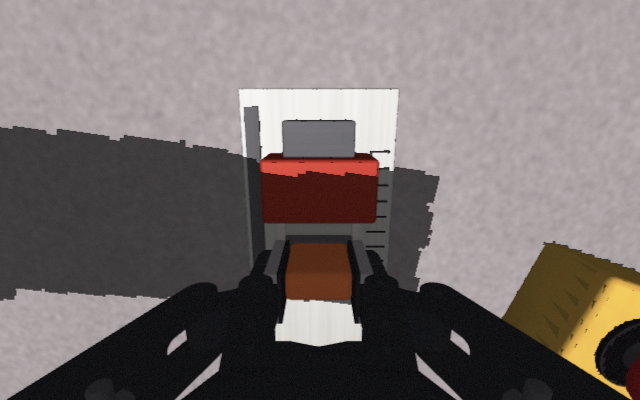

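{"op": "send_rows", "data": {
  "steps": "-1 -0.00007 0.0005 0 0 0 0;-1 -0.00007 0.0005 0 0 0 0;-1 0 0 0 0 0 0;-1 0 0 0 0 0 0;-1 0 0 0 0 0 0"
}}

```text
clock: 17.53
eef_pos: [0.4629, 0.0295, 0.0444]
tool_rot: [0.656, 0.755, -0.0, 0.001]
ft_force: [4.4, -2.1, 4.2]
grip_width: 0.0288
grasp_force: 60.0
```

{"op": "send_rows", "data": {
  "steps": "-1 -0.00007 0.0005 0 0 0 0;-1 -0.00007 0.0005 0 0 0 0;-1 0 0 0 0 0 0;-1 0 0 0 0 0 0;-1 0 0 0 0 0 0"
}}

```text
clock: 17.95
eef_pos: [0.4629, 0.0295, 0.0445]
tool_rot: [0.656, 0.755, -0.001, 0.001]
ft_force: [5.2, -5.3, 4.2]
grip_width: 0.0291
grasp_force: 60.1
```

{"op": "send_rows", "data": {
  "steps": "-1 -0.00007 0.0005 0 0 0 0;-1 0 0 0 0 0 0;-1 0 0 0 0 0 0;-1 0 0 0 0 0 0;-1 0 0 0 0 0 0"
}}

```text
clock: 18.37
eef_pos: [0.4629, 0.0296, 0.0445]
tool_rot: [0.656, 0.755, -0.001, 0.002]
ft_force: [5.6, -7.8, 4.2]
grip_width: 0.0289
grasp_force: 60.0
```

{"op": "send_rows", "data": {
  "steps": "-1 0 0 0 0 0 0;-1 0 0 0 0 0 0;-1 0 0 0 0 0 0;-1 0 0 0 0 0 0;-1 0 0 0 0 0 0"
}}

```text
clock: 18.78
eef_pos: [0.4629, 0.0296, 0.0444]
tool_rot: [0.656, 0.755, -0.001, 0.002]
ft_force: [6.1, -6.8, 3.6]
grip_width: 0.0287
grasp_force: 60.0
```

{"op": "send_rows", "data": {
  "steps": "-1 0 0 0 0 0 0;-1 0 0 0 0 0 0;-1 0 0 0 0 0 0;-1 0 0 0 0 0 0;-1 0 0 0 0 0 0"
}}

```text
clock: 19.2
eef_pos: [0.4629, 0.0296, 0.0445]
tool_rot: [0.656, 0.755, -0.001, 0.002]
ft_force: [5.6, -6.1, 5.3]
grip_width: 0.0286
grasp_force: 60.0
```

{"op": "send_rows", "data": {
  "steps": "-1 0 0 0 0 0 0;-1 0 0 0 0 0 0;-1 0 0 0 0 0 0;-1 0 0 0 0 0 0;-1 0 0 0 0 0 0"
}}

```text
clock: 19.62
eef_pos: [0.4629, 0.0295, 0.0445]
tool_rot: [0.656, 0.755, -0.001, 0.002]
ft_force: [5.3, -6.7, 4.5]
grip_width: 0.0289
grasp_force: 60.0
```

```bash
python3 - <<'E'
from h import *
st();c=snap('top');P=cloud(c);rect(P,(.4,.53,.0,.12),.06,.08)
c=snap('wrist');P=cloud(c);np.savez('w7.npz',P=P,f=c['frame'])
rect(P,(.4,.53,.075,.13),.03,.042);rect(P,(.4,.53,-.0,.06),.06,.08)
E
```

```text
19.62 [0.4629 0.0295 0.0445] [0.99  0.139 0.001] F [ 5.3 -6.7  4.5] w 0.0289 g 60.0 [ 0.07  0.35 -0.39  0.84 -0.    1.5 ]
none 0
3758 z 0.0339 rect [458.4  86.9] [57.5 23.9] 0.0 ext [0.43  0.075 0.03 ] [0.487 0.099 0.038]
3860 z 0.0694 rect [463.2  31.3] [56.3 23.4] 8.4 ext [0.434 0.018 0.06 ] [0.49  0.046 0.08 ]
```

{"op": "send_rows", "data": {
  "steps": "-1 0.0013 -0.0096 0 0 0 0;-1 0.0013 -0.0096 0 0 0 0;-1 0.0013 -0.0096 0 0 0 0;-1 0.0013 -0.0096 0 0 0 0;-1 0.0013 -0.0096 0 0 0 0"
}}

```text
clock: 20.13
eef_pos: [0.4693, -0.016, 0.0445]
tool_rot: [0.655, 0.755, 0.001, -0.001]
ft_force: [5.5, 2.8, 4.6]
grip_width: 0.0287
grasp_force: 60.1
```

{"op": "send_rows", "data": {
  "steps": "-1 0 0 0 0 0 0;1 0 0 0 0 0 0;1 0 0 0 0 0 0;1 0 0 0 0 0 0;1 0 0 0 0 0 0"
}}

```text
clock: 20.55
eef_pos: [0.4666, -0.0165, 0.0433]
tool_rot: [0.655, 0.755, -0.001, -0.002]
ft_force: [0.2, -0.1, -0.8]
grip_width: 0.076
grasp_force: 0.0
```

{"op": "send_rows", "data": {
  "steps": "1 0 0 0 0 0 0;1 0 0 0 0 0 0;1 0 0 0 0 0 0;1 0 0 0 0 0 0;1 0 0 0 0 0 0"
}}

```text
clock: 20.97
eef_pos: [0.4687, -0.0166, 0.0443]
tool_rot: [0.656, 0.755, -0.0, -0.0]
ft_force: [-0.3, -0.3, 0.9]
grip_width: 0.0855
grasp_force: 0.0
```

```bash
python3 - <<'E'
from h import *
st();c=snap('wrist');P=cloud(c)
f=c['frame'].astype(int); m=(f[...,0]>1.8*f[...,2])&(f[...,0]>60)
Q=P.copy();Q[~m]=0
rect(Q,(.4,.53,.03,.1),.03,.042);rect(Q,(.4,.53,-.05,.0),.06,.075);rect(P,(.4,.53,.0765,.13),.03,.042)
E
```

```text
20.97 [ 0.4687 -0.0166  0.0443] [ 0.99   0.141 -0.   ] F [-0.3 -0.3  0.9] w 0.0855 g 0.0 [-0.04  0.35 -0.37  0.84  0.    1.39]
9500 z 0.0356 rect [458.8  62.4] [59.8 33.8] 8.2 ext [0.427 0.042 0.032] [0.49  0.082 0.038]
2357 z 0.0693 rect [469.6 -16.6] [29.5 14.5] 8.8 ext [ 0.455 -0.025  0.06 ] [ 0.485 -0.008  0.072]
4168 z 0.0338 rect [461.9  87.7] [22.3 50.4] 90.0 ext [0.437 0.077 0.031] [0.487 0.099 0.038]
```

{"op": "send_rows", "data": {
  "steps": "1 -0.002 0.0158 0.001 0 0 0;1 -0.002 0.0158 0 0 0 0;1 -0.002 0.0158 0 0 0 0;1 -0.002 0.0158 0 0 0 0;1 -0.002 0.0158 0 0 0 0"
}}

```text
clock: 21.43
eef_pos: [0.4586, 0.063, 0.0454]
tool_rot: [0.656, 0.755, 0.0, 0.0]
ft_force: [0.5, 0.1, -0.2]
grip_width: 0.0858
grasp_force: 0.0
```

{"op": "send_rows", "data": {
  "steps": "1 0 0 0 0 0 0;1 0 0 0 0 0 0;1 0 0 -0.015 0 0 0;1 0 0 -0.015 0 0 0;1 0 0 -0.006 0 0 0"
}}

```text
clock: 21.85
eef_pos: [0.4578, 0.0614, 0.008]
tool_rot: [0.656, 0.755, -0.001, -0.001]
ft_force: [0.3, 0.4, -0.4]
grip_width: 0.0853
grasp_force: 0.0
```

{"op": "send_rows", "data": {
  "steps": "1 0 0 0 0 0 0;-1 0 0 0 0 0 0;-1 0 0 0 0 0 0;-1 0 0 0 0 0 0;-1 0 0 0 0 0 0"
}}

```text
clock: 22.27
eef_pos: [0.4598, 0.0622, 0.0103]
tool_rot: [0.656, 0.755, 0.001, 0.001]
ft_force: [0.6, -0.8, 3.0]
grip_width: 0.0588
grasp_force: 65.4
```

{"op": "send_rows", "data": {
  "steps": "-1 0 0 0 0 0 0;-1 0 0 0 0 0 0;-1 0 0 0 0 0 0;-1 0 0 0 0 0 0;-1 0 0 0 0 0 0"
}}

```text
clock: 22.68
eef_pos: [0.4598, 0.0622, 0.0103]
tool_rot: [0.656, 0.755, 0.001, 0.001]
ft_force: [0.7, -1.5, 6.1]
grip_width: 0.0588
grasp_force: 65.7
```

{"op": "send_rows", "data": {
  "steps": "-1 0 0 0.01 0 0 0;-1 0 0 0.02 0 0 0;-1 0 0 0.03 0 0 0;-1 0 0 0.03 0 0 0;-1 0 0 0.02 0 0 0"
}}

```text
clock: 23.1
eef_pos: [0.4593, 0.0626, 0.1216]
tool_rot: [0.655, 0.755, 0.001, 0.001]
ft_force: [0.7, 0.2, -0.9]
grip_width: 0.0587
grasp_force: 64.9
```

{"op": "send_rows", "data": {
  "steps": "-1 -0.0102 0.0388 0 0 0 -0.028;-1 -0.0102 0.0388 0 0 0 -0.028;-1 -0.0102 0.0388 0 0 0 -0.028;-1 -0.0102 0.0388 0 0 0 -0.028;-1 -0.0102 0.0388 0 0 0 -0.028"
}}

```text
clock: 23.52
eef_pos: [0.4067, 0.2579, 0.1193]
tool_rot: [0.707, 0.707, -0.0, -0.0]
ft_force: [0.5, -0.0, -1.7]
grip_width: 0.059
grasp_force: 64.9
```

{"op": "send_rows", "data": {
  "steps": "-1 0 0.0156 0 0 0 0;-1 0 0 0 0 0 0;-1 0 0 0 0 0 0;-1 0 0 0 0 0 0;-1 0 0 -0.02 0 0 0"
}}

```text
clock: 23.93
eef_pos: [0.4103, 0.2724, 0.1022]
tool_rot: [0.707, 0.707, 0.003, 0.001]
ft_force: [0.8, 1.0, -1.1]
grip_width: 0.0586
grasp_force: 64.9
```

```bash
python3 - <<'E'
from h import *
st();c=snap('top');P=cloud(c);rect(P,(.25,.52,.2,.4),.035,.05);rect(P,(.48,.7,.2,.4),.035,.05)
for a in((.37,.49,-.42,-.30),(.48,.6,-.4,-.28)): rect(P,a,.022,.045)
E
```

```text
23.93 [0.4103 0.2724 0.1022] [ 1.    -0.001  0.006] F [ 0.8  1.  -1.1] w 0.0586 g 64.9 [ 0.59  0.32 -0.24  1.   -0.    2.16]
309 z 0.0434 rect [426.9 294.8] [169.  187.3] 89.3 ext [0.333 0.209 0.035] [0.52  0.379 0.049]
421 z 0.0428 rect [571.1 290.1] [184.5 159.7] 1.2 ext [0.48  0.209 0.035] [0.664 0.371 0.049]
273 z 0.0285 rect [ 428.8 -366.8] [37.6 56.4] 89.6 ext [ 0.401 -0.385  0.023] [ 0.457 -0.348  0.035]
324 z 0.0285 rect [ 541.8 -342.6] [60.  45.1] 22.3 ext [ 0.508 -0.373  0.023] [ 0.575 -0.313  0.035]
```

{"op": "send_rows", "data": {
  "steps": "-1 0 0 -0.03 0 0 0;-1 0 0 -0.025 0 0 0;-1 0 0 -0.02 0 0 0;-1 0 0 -0.01 0 0 0;-1 0 0 -0.004 0 0 0"
}}

```text
clock: 24.4
eef_pos: [0.4066, 0.2699, 0.0087]
tool_rot: [0.707, 0.707, -0.002, -0.0]
ft_force: [-0.4, -1.0, -0.8]
grip_width: 0.059
grasp_force: 65.0
```

{"op": "send_rows", "data": {
  "steps": "-1 0 0 -0.001 0 0 0;-1 0 0 0 0 0 0;1 0 0 0 0 0 0;1 0 0 0 0 0 0;1 0 0 0 0 0 0"
}}

```text
clock: 24.82
eef_pos: [0.4086, 0.2725, 0.0104]
tool_rot: [0.707, 0.707, 0.001, 0.0]
ft_force: [-0.9, -0.2, -0.3]
grip_width: 0.0853
grasp_force: 0.0
```

{"op": "send_rows", "data": {
  "steps": "1 0 0 0 0 0 0;1 0 0 0.02 0 0 0;1 0 0 0.03 0 0 0;1 0 0 0.04 0 0 0;1 0 0 0.04 0 0 0"
}}

```text
clock: 25.23
eef_pos: [0.4067, 0.2714, 0.1403]
tool_rot: [0.707, 0.708, -0.001, -0.0]
ft_force: [0.6, 0.4, 0.1]
grip_width: 0.0853
grasp_force: 0.0
```

{"op": "send_rows", "data": {
  "steps": "1 0.0011 -0.0319 0.003 0 0 0;1 0.0011 -0.0319 0.003 0 0 0;1 0.0011 -0.0319 0.003 0 0 0;1 0.0011 -0.0319 0.003 0 0 0;1 0.0011 -0.0319 0.003 0 0 0"
}}

```text
clock: 25.65
eef_pos: [0.4131, 0.1113, 0.155]
tool_rot: [0.706, 0.708, 0.0, 0.0]
ft_force: [0.7, -0.3, 0.4]
grip_width: 0.0858
grasp_force: 0.0
```

{"op": "send_rows", "data": {
  "steps": "1 0.0011 -0.0319 0.003 0 0 0;1 0.0011 -0.0319 0.003 0 0 0;1 0.0011 -0.0319 0.003 0 0 0;1 0.0011 -0.0319 0.003 0 0 0;1 0.0011 -0.0319 0.003 0 0 0"
}}

```text
clock: 26.07
eef_pos: [0.4186, -0.0485, 0.1699]
tool_rot: [0.707, 0.708, 0.0, 0.0]
ft_force: [-0.3, 0.1, 0.3]
grip_width: 0.085
grasp_force: 0.0
```

{"op": "send_rows", "data": {
  "steps": "1 0.0011 -0.0319 0.003 0 0 0;1 0.0011 -0.0319 0.003 0 0 0;1 0.0011 -0.0319 0.003 0 0 0;1 0.0011 -0.0319 0.003 0 0 0;1 0.0011 -0.0319 0.003 0 0 0"
}}

```text
clock: 26.48
eef_pos: [0.424, -0.2081, 0.1849]
tool_rot: [0.707, 0.707, 0.0, 0.0]
ft_force: [0.8, 0.4, -0.4]
grip_width: 0.0859
grasp_force: 0.0
```

{"op": "send_rows", "data": {
  "steps": "1 0.0011 -0.0319 0.003 0 0 0;1 0.0011 -0.0319 0.003 0 0 0;1 0.0011 -0.0319 0.003 0 0 0;1 0.0011 -0.0319 0.003 0 0 0;1 0.0011 -0.0319 0.003 0 0 0"
}}

```text
clock: 26.9
eef_pos: [0.4295, -0.3675, 0.1998]
tool_rot: [0.707, 0.707, 0.0, 0.0]
ft_force: [-0.0, 0.1, -0.9]
grip_width: 0.0853
grasp_force: 0.0
```

{"op": "send_rows", "data": {
  "steps": "1 0 0 0 0 0 0;1 0 0 0 0 0 0;1 0 0 0 0 0 0;1 0 0 0 0 0 0;1 0 0 0 0 0 0"
}}

```text
clock: 27.32
eef_pos: [0.4298, -0.3647, 0.1994]
tool_rot: [0.706, 0.708, 0.0, -0.0]
ft_force: [0.3, 0.4, 0.9]
grip_width: 0.0854
grasp_force: 0.0
```

```bash
python3 - <<'E'
from h import *
st();c=snap('wrist','w8.png');P=cloud(c)
for a in((.37,.49,-.42,-.315),(.48,.6,-.4,-.28)): rect(P,a,.022,.045)
c=snap('top','t3.png');P=cloud(c);f=c['frame'].astype(int);m=(f[...,0]>1.8*f[...,2])&(f[...,0]>60);P[~m]=0;rect(P,(.33,.48,.23,.38),.02,.045)
E
```

```text
27.32 [ 0.4298 -0.3647  0.1994] [ 1.     0.003 -0.   ] F [0.3 0.4 0.9] w 0.0854 g 0.0 [-0.7   0.38  0.12  1.31  0.    0.86]
1929 z 0.0295 rect [ 430.4 -365.5] [59.8 35.8] 0.4 ext [ 0.4   -0.384  0.022] [ 0.46  -0.348  0.032]
2576 z 0.0295 rect [ 543.4 -342.5] [60.3 44.7] 22.9 ext [ 0.508 -0.373  0.022] [ 0.579 -0.311  0.033]
239 z 0.0325 rect [408.7 270.3] [34.2 53.4] 89.6 ext [0.382 0.253 0.025] [0.435 0.287 0.039]
```

{"op": "send_rows", "data": {
  "steps": "1 0.0005 -0.0008 -0.04 0 0 0;1 0 0 -0.04 0 0 0;1 0 0 -0.035 0 0 0;1 0 0 -0.025 0 0 0;1 0 0 -0.015 0 0 0"
}}

```text
clock: 27.83
eef_pos: [0.4285, -0.3644, 0.0409]
tool_rot: [0.706, 0.708, -0.0, -0.003]
ft_force: [0.0, -0.4, -0.8]
grip_width: 0.0854
grasp_force: 0.0
```

{"op": "send_rows", "data": {
  "steps": "1 0 0 -0.01 0 0 0;1 0 0 0 0 0 0;1 0 0 0 0 0 0;1 0 0 -0.015 0 0 0;1 0 0 -0.01 0 0 0"
}}

```text
clock: 28.25
eef_pos: [0.4319, -0.3681, 0.0111]
tool_rot: [0.707, 0.708, 0.0, 0.002]
ft_force: [-0.1, 1.7, -0.1]
grip_width: 0.0854
grasp_force: 0.0
```

{"op": "send_rows", "data": {
  "steps": "1 0 0 -0.007 0 0 0;1 0 0 0 0 0 0;-1 0 0 0 0 0 0;-1 0 0 0 0 0 0;-1 0 0 0 0 0 0"
}}

```text
clock: 28.67
eef_pos: [0.4311, -0.3676, 0.0036]
tool_rot: [0.707, 0.707, 0.0, 0.001]
ft_force: [-0.2, -0.2, -0.5]
grip_width: 0.059
grasp_force: 65.2
```

{"op": "send_rows", "data": {
  "steps": "-1 0 0 0 0 0 0;-1 0 0 0 0 0 0;-1 0 0 0 0 0 0;-1 0 0 0 0 0 0;-1 0 0 0 0 0 0"
}}

```text
clock: 29.08
eef_pos: [0.431, -0.3675, 0.0034]
tool_rot: [0.707, 0.707, 0.0, 0.001]
ft_force: [-0.2, -0.0, 5.3]
grip_width: 0.0591
grasp_force: 66.0
```

{"op": "send_rows", "data": {
  "steps": "-1 0 0 0.01 0 0 0;-1 0 0 0.02 0 0 0;-1 0 0 0.03 0 0 0;-1 0 0 0.03 0 0 0;-1 0 0 0.03 0 0 0"
}}

```text
clock: 29.5
eef_pos: [0.4294, -0.3662, 0.1233]
tool_rot: [0.707, 0.707, -0.0, -0.001]
ft_force: [0.3, -0.6, 0.3]
grip_width: 0.059
grasp_force: 65.3
```

{"op": "send_rows", "data": {
  "steps": "-1 0.002 0.0279 0 0 0 0.0095;-1 0.002 0.0279 0 0 0 0.0095;-1 0.002 0.0279 0 0 0 0.0095;-1 0.002 0.0279 0 0 0 0.0095;-1 0.002 0.0279 0 0 0 0.0095"
}}

```text
clock: 29.92
eef_pos: [0.4396, -0.2259, 0.1225]
tool_rot: [0.69, 0.724, -0.0, -0.0]
ft_force: [0.5, 0.1, 0.0]
grip_width: 0.0589
grasp_force: 65.4
```

{"op": "send_rows", "data": {
  "steps": "-1 0.002 0.0279 0 0 0 0.0095;-1 0.002 0.0279 0 0 0 0.0095;-1 0.002 0.0279 0 0 0 0.0095;-1 0.002 0.0279 0 0 0 0.0095;-1 0.002 0.0279 0 0 0 0.0095"
}}

```text
clock: 30.33
eef_pos: [0.4496, -0.0864, 0.1225]
tool_rot: [0.672, 0.74, -0.0, -0.0]
ft_force: [0.4, 0.0, -0.2]
grip_width: 0.0589
grasp_force: 65.4
```

{"op": "send_rows", "data": {
  "steps": "-1 0.002 0.0279 0 0 0 0.0095;-1 0.002 0.0279 0 0 0 0.0095;-1 0.002 0.0279 0 0 0 0.0095;-1 0.002 0.0279 0 0 0 0.0095;-1 0.002 0.0279 0 0 0 0.0095"
}}

```text
clock: 30.75
eef_pos: [0.4596, 0.053, 0.1225]
tool_rot: [0.654, 0.756, -0.0, -0.0]
ft_force: [1.0, 0.3, -0.6]
grip_width: 0.0585
grasp_force: 65.3
```

{"op": "send_rows", "data": {
  "steps": "-1 0 0 -0.02 0 0 0;-1 0 0 -0.03 0 0 0;-1 0 0 -0.02 0 0 0;-1 0 0 0 0 0 0;-1 0 0 0 0 0 0"
}}

```text
clock: 31.17
eef_pos: [0.4588, 0.0516, 0.0517]
tool_rot: [0.655, 0.756, -0.001, -0.001]
ft_force: [0.5, -0.6, -0.8]
grip_width: 0.059
grasp_force: 65.3
```

{"op": "send_rows", "data": {
  "steps": "-1 0 0 0 0 0 0;-1 0 0 0 0 0 0;-1 0 0 0 0 0 0;-1 0 0 0 0 0 0;-1 0 0 0 0 0 0"
}}

```text
clock: 31.58
eef_pos: [0.4608, 0.0516, 0.0531]
tool_rot: [0.655, 0.756, 0.001, 0.001]
ft_force: [-0.1, 0.2, -0.5]
grip_width: 0.0584
grasp_force: 65.3
```

{"op": "send_rows", "data": {
  "steps": "-1 0 0 -0.02 0 0 0;-1 0 0 -0.015 0 0 0;-1 0 0 -0.0075 0 0 0;-1 0 0 0 0 0 0;-1 0 0 0 0 0 0"
}}

```text
clock: 32.0
eef_pos: [0.4603, 0.0516, 0.0099]
tool_rot: [0.655, 0.756, -0.0, -0.0]
ft_force: [0.2, 1.0, -1.4]
grip_width: 0.059
grasp_force: 66.5
```

{"op": "send_rows", "data": {
  "steps": "1 0 0 0 0 0 0;1 0 0 0 0 0 0;1 0 0 0 0 0 0;1 0 0 0 0 0 0;1 0 0 0 0 0 0"
}}

```text
clock: 32.42
eef_pos: [0.4604, 0.0517, 0.01]
tool_rot: [0.655, 0.756, 0.0, 0.0]
ft_force: [0.0, -0.1, -0.2]
grip_width: 0.0853
grasp_force: 0.0
```

{"op": "send_rows", "data": {
  "steps": "1 0 0 0.015 0 0 0;1 0 0 0.019 0 0 0;1 0 0 0 0 0 0;1 0 0 0 0 0 0;1 0 0 0 0 0 0"
}}

```text
clock: 32.83
eef_pos: [0.46, 0.0516, 0.0435]
tool_rot: [0.655, 0.756, -0.0, -0.0]
ft_force: [-0.3, 0.7, 0.5]
grip_width: 0.0855
grasp_force: 0.0
```

{"op": "send_rows", "data": {
  "steps": "1 0.0018 -0.0136 0 0 0 0;1 0.0018 -0.0136 0 0 0 0;1 0.0018 -0.0136 0 0 0 0;1 0.0018 -0.0136 0 0 0 0;1 0.0018 -0.0136 0 0 0 0"
}}

```text
clock: 33.25
eef_pos: [0.4683, -0.0169, 0.0427]
tool_rot: [0.655, 0.756, -0.001, -0.001]
ft_force: [-0.1, 0.5, 0.1]
grip_width: 0.0852
grasp_force: 0.0
```

```bash
python3 - <<'E'
from h import *
st();c=snap('wrist','w9.png');P=cloud(c);f=c['frame'].astype(int); m=(f[...,0]>1.5*f[...,2])&(f[...,0]>60)
Q=P.copy();Q[~m]=0
rect(Q,(.4,.53,.02,.1),.03,.042);rect(Q,(.4,.53,-.05,.0),.06,.075)
E
```

```text
33.25 [ 0.4683 -0.0169  0.0427] [ 0.99   0.143 -0.002] F [-0.1  0.5  0.1] w 0.0852 g 0.0 [-0.04  0.36 -0.37  0.84  0.    1.39]
9734 z 0.0356 rect [460.6  52.8] [59.8 35.7] 8.6 ext [0.429 0.031 0.033] [0.492 0.074 0.038]
2446 z 0.0692 rect [469.9 -16.5] [29.6 14.3] 8.0 ext [ 0.455 -0.025  0.06 ] [ 0.485 -0.008  0.072]
```

{"op": "send_rows", "data": {
  "steps": "-1 0 0 0 0 0 0;-1 0 0 0 0 0 0;-1 0 0 0 0 0 0;-1 0 0 0 0 0 0;-1 0 0 0 0 0 0"
}}

```text
clock: 33.72
eef_pos: [0.4692, -0.0157, 0.0439]
tool_rot: [0.654, 0.756, 0.0, -0.0]
ft_force: [-0.8, 0.0, 2.4]
grip_width: 0.0289
grasp_force: 60.2
```

{"op": "send_rows", "data": {
  "steps": "-1 0 0 0 0 0 0;-1 0 0 0 0 0 0;-1 0 0 0 0 0 0;-1 0 0 0 0 0 0;-1 0 0 0 0 0 0"
}}

```text
clock: 34.13
eef_pos: [0.4693, -0.0157, 0.0439]
tool_rot: [0.654, 0.756, 0.001, -0.0]
ft_force: [0.3, 2.8, 2.1]
grip_width: 0.0291
grasp_force: 60.1
```

{"op": "send_rows", "data": {
  "steps": "-1 -0.001 0.007 0 0 0 0;-1 -0.001 0.007 0 0 0 0;-1 -0.001 0.007 0 0 0 0;-1 -0.001 0.006 0 0 0 0;-1 -0.0006 0.004 0 0 0 0"
}}

```text
clock: 34.55
eef_pos: [0.4649, 0.0154, 0.0439]
tool_rot: [0.654, 0.756, 0.0, 0.0]
ft_force: [1.4, -1.3, 0.6]
grip_width: 0.0288
grasp_force: 60.0
```

{"op": "send_rows", "data": {
  "steps": "-1 -0.00014 0.001 0 0 0 0;-1 -0.00014 0.001 0 0 0 0;-1 -0.00014 0.001 0 0 0 0;-1 -0.00014 0.001 0 0 0 0;-1 -0.00014 0.001 0 0 0 0"
}}

```text
clock: 34.97
eef_pos: [0.4643, 0.0196, 0.0439]
tool_rot: [0.655, 0.756, 0.0, 0.0]
ft_force: [2.4, -1.2, 1.1]
grip_width: 0.0288
grasp_force: 60.0
```

{"op": "send_rows", "data": {
  "steps": "-1 -0.00014 0.001 0 0 0 0;-1 -0.00014 0.001 0 0 0 0;-1 -0.00014 0.001 0 0 0 0;-1 -0.00014 0.001 0 0 0 0;-1 0 0 0 0 0 0"
}}

```text
clock: 35.38
eef_pos: [0.4637, 0.0238, 0.0439]
tool_rot: [0.655, 0.756, 0.0, 0.0]
ft_force: [3.8, -1.0, 0.6]
grip_width: 0.0292
grasp_force: 60.0
```

{"op": "send_rows", "data": {
  "steps": "-1 -0.00014 0.001 0 0 0 0;-1 -0.00014 0.001 0 0 0 0;-1 -0.00007 0.0005 0 0 0 0;-1 0 0 0 0 0 0;-1 0 0 0 0 0 0"
}}

```text
clock: 35.8
eef_pos: [0.4634, 0.0263, 0.0439]
tool_rot: [0.655, 0.756, 0.0, 0.0]
ft_force: [3.2, -1.0, 0.2]
grip_width: 0.0289
grasp_force: 60.0
```

{"op": "send_rows", "data": {
  "steps": "-1 -0.00007 0.0005 0 0 0 0;-1 -0.00007 0.0005 0 0 0 0;-1 0 0 0 0 0 0;-1 0 0 0 0 0 0;-1 0 0 0 0 0 0"
}}

```text
clock: 36.22
eef_pos: [0.4632, 0.0272, 0.0439]
tool_rot: [0.655, 0.756, 0.0, 0.0]
ft_force: [4.6, -1.6, 0.3]
grip_width: 0.029
grasp_force: 60.0
```

{"op": "send_rows", "data": {
  "steps": "-1 -0.00007 0.0005 0 0 0 0;-1 -0.00007 0.0005 0 0 0 0;-1 0 0 0 0 0 0;-1 0 0 0 0 0 0;-1 0 0 0 0 0 0"
}}

```text
clock: 36.63
eef_pos: [0.4631, 0.0279, 0.0439]
tool_rot: [0.655, 0.756, -0.0, 0.0]
ft_force: [4.7, -2.5, 0.3]
grip_width: 0.029
grasp_force: 60.0
```

Contact is starting; press a little more and hold.

{"op": "send_rows", "data": {
  "steps": "-1 -0.00007 0.0005 0 0 0 0;-1 -0.00007 0.0005 0 0 0 0;-1 0 0 0 0 0 0;-1 0 0 0 0 0 0;-1 0 0 0 0 0 0"
}}

```text
clock: 37.05
eef_pos: [0.4631, 0.0279, 0.0439]
tool_rot: [0.655, 0.756, -0.001, 0.001]
ft_force: [4.8, -4.9, 0.8]
grip_width: 0.0289
grasp_force: 60.0
```

{"op": "send_rows", "data": {
  "steps": "-1 -0.00007 0.0005 0 0 0 0;-1 0 0 0 0 0 0;-1 0 0 0 0 0 0;-1 0 0 0 0 0 0;-1 0 0 0 0 0 0"
}}

```text
clock: 37.47
eef_pos: [0.4631, 0.0279, 0.0439]
tool_rot: [0.655, 0.756, -0.001, 0.002]
ft_force: [4.2, -7.5, 0.7]
grip_width: 0.0289
grasp_force: 60.0
```

{"op": "send_rows", "data": {
  "steps": "-1 0 0 0 0 0 0;-1 0 0 0 0 0 0;-1 0 0 0 0 0 0;-1 0 0 0 0 0 0;-1 0 0 0 0 0 0"
}}

```text
clock: 37.88
eef_pos: [0.4631, 0.0279, 0.0439]
tool_rot: [0.655, 0.756, -0.001, 0.002]
ft_force: [5.2, -6.1, -0.0]
grip_width: 0.029
grasp_force: 60.0
```

{"op": "send_rows", "data": {
  "steps": "-1 0 0 0 0 0 0;-1 0 0 0 0 0 0;-1 0 0 0 0 0 0;-1 0 0 0 0 0 0;-1 0 0 0 0 0 0"
}}

```text
clock: 38.3
eef_pos: [0.4631, 0.0279, 0.0439]
tool_rot: [0.655, 0.756, -0.001, 0.002]
ft_force: [5.9, -6.7, 0.2]
grip_width: 0.0286
grasp_force: 60.0
```

{"op": "send_rows", "data": {
  "steps": "-1 0 0 0 0 0 0;-1 0 0 0 0 0 0;-1 0 0 0 0 0 0;-1 0 0 0 0 0 0;-1 0 0 0 0 0 0"
}}

```text
clock: 38.72
eef_pos: [0.4631, 0.0279, 0.0439]
tool_rot: [0.655, 0.756, -0.001, 0.002]
ft_force: [4.9, -7.3, 0.2]
grip_width: 0.0291
grasp_force: 60.0
```

{"op": "send_rows", "data": {
  "steps": "-1 0.0013 -0.0094 0 0 0 0;-1 0.0013 -0.0094 0 0 0 0;-1 0.0013 -0.0094 0 0 0 0;-1 0.0013 -0.0094 0 0 0 0;-1 0.0012 -0.0088 0 0 0 0"
}}

```text
clock: 39.13
eef_pos: [0.4693, -0.016, 0.0439]
tool_rot: [0.654, 0.756, 0.002, -0.001]
ft_force: [4.0, 14.5, -3.3]
grip_width: 0.0291
grasp_force: 59.6
```

{"op": "send_rows", "data": {
  "steps": "-1 0 0 0 0 0 0;1 0 0 0 0 0 0;1 0 0 0 0 0 0;1 0 0 0 0 0 0;1 0 0 0 0 0 0"
}}

```text
clock: 39.55
eef_pos: [0.4674, -0.0167, 0.0432]
tool_rot: [0.655, 0.756, -0.001, -0.001]
ft_force: [0.8, 0.2, -0.4]
grip_width: 0.0757
grasp_force: 0.0
```

{"op": "send_rows", "data": {
  "steps": "1 0 0 0 0 0 0;1 0 0 0 0 0 0;1 0 0 0 0 0 0;1 0 0 0 0 0 0;1 0 0 0 0 0 0"
}}

```text
clock: 39.97
eef_pos: [0.4689, -0.0167, 0.0438]
tool_rot: [0.655, 0.756, -0.0, -0.0]
ft_force: [0.6, 0.8, -0.8]
grip_width: 0.0854
grasp_force: 0.0
```

```bash
python3 - <<'E'
from h import *
st();c=snap('wrist','w10.png');P=cloud(c);f=c['frame'].astype(int); m=(f[...,0]>1.5*f[...,2])&(f[...,0]>60)
Q=P.copy();Q[~m]=0
rect(Q,(.4,.53,.02,.1),.03,.042);rect(Q,(.4,.53,-.05,.0),.06,.075)
E
```

```text
39.97 [ 0.4689 -0.0167  0.0438] [ 0.99   0.143 -0.   ] F [ 0.6  0.8 -0.8] w 0.0854 g 0.0 [-0.04  0.36 -0.37  0.84 -0.    1.39]
10074 z 0.0356 rect [459.3  61.6] [59.7 35.9] 8.3 ext [0.428 0.04  0.032] [0.491 0.083 0.038]
2395 z 0.0692 rect [469.8 -16.5] [29.7 14.4] 7.8 ext [ 0.455 -0.024  0.06 ] [ 0.485 -0.008  0.072]
```

{"op": "send_rows", "data": {
  "steps": "1 -0.0019 0.0156 0.001 0 0 0;1 -0.0019 0.0156 0 0 0 0;1 -0.0019 0.0156 0 0 0 0;1 -0.0019 0.0156 0 0 0 0;1 -0.0019 0.0156 0 0 0 0"
}}

```text
clock: 40.43
eef_pos: [0.4593, 0.0619, 0.0449]
tool_rot: [0.655, 0.756, 0.0, 0.0]
ft_force: [-0.6, 0.8, -0.1]
grip_width: 0.0854
grasp_force: 0.0
```

{"op": "send_rows", "data": {
  "steps": "1 0 0 0 0 0 0;1 0 0 0 0 0 0;1 0 0 -0.015 0 0 0;1 0 0 -0.015 0 0 0;1 0 0 -0.006 0 0 0"
}}

```text
clock: 40.85
eef_pos: [0.4585, 0.0603, 0.0075]
tool_rot: [0.655, 0.756, -0.001, -0.001]
ft_force: [-1.3, -0.6, -0.1]
grip_width: 0.0858
grasp_force: 0.0
```

{"op": "send_rows", "data": {
  "steps": "1 0 0 0 0 0 0;-1 0 0 0 0 0 0;-1 0 0 0 0 0 0;-1 0 0 0 0 0 0;-1 0 0 0 0 0 0"
}}

```text
clock: 41.27
eef_pos: [0.4605, 0.0611, 0.0098]
tool_rot: [0.655, 0.756, 0.001, 0.001]
ft_force: [0.4, -0.8, 3.0]
grip_width: 0.0588
grasp_force: 65.4
```

{"op": "send_rows", "data": {
  "steps": "-1 0 0 0 0 0 0;-1 0 0 0 0 0 0;-1 0 0 0 0 0 0;-1 0 0 0 0 0 0;-1 0 0 0 0 0 0"
}}

```text
clock: 41.68
eef_pos: [0.4605, 0.0611, 0.0098]
tool_rot: [0.655, 0.756, 0.001, 0.001]
ft_force: [0.7, -1.3, 7.2]
grip_width: 0.0589
grasp_force: 65.6
```

{"op": "send_rows", "data": {
  "steps": "-1 0 0 0.01 0 0 0;-1 0 0 0.02 0 0 0;-1 0 0 0.03 0 0 0;-1 0 0 0.03 0 0 0;-1 0 0 0.02 0 0 0"
}}

```text
clock: 42.1
eef_pos: [0.46, 0.0615, 0.1212]
tool_rot: [0.655, 0.756, 0.001, 0.001]
ft_force: [0.2, 0.6, -0.4]
grip_width: 0.0589
grasp_force: 64.9
```

{"op": "send_rows", "data": {
  "steps": "-1 -0.0064 0.0345 0 0 0 -0.018;-1 -0.0064 0.0345 0 0 0 -0.018;-1 -0.0064 0.0345 0 0 0 -0.018;-1 -0.0064 0.0345 0 0 0 -0.018;-1 -0.0064 0.0345 0 0 0 -0.018"
}}

```text
clock: 42.52
eef_pos: [0.4266, 0.2351, 0.1188]
tool_rot: [0.688, 0.725, -0.0, -0.0]
ft_force: [0.0, -0.2, -0.7]
grip_width: 0.0587
grasp_force: 64.9
```

{"op": "send_rows", "data": {
  "steps": "-1 -0.0064 0.0345 0 0 0 -0.018;-1 -0.0064 0.0345 0 0 0 -0.018;-1 -0.0064 0.0340 0 0 0 -0.018;-1 0 0 0 0 0 0;-1 0 0 0 0 0 0"
}}

```text
clock: 42.93
eef_pos: [0.4073, 0.3383, 0.1183]
tool_rot: [0.706, 0.708, -0.0, -0.0]
ft_force: [0.1, -0.3, -1.6]
grip_width: 0.0591
grasp_force: 64.8
```

{"op": "send_rows", "data": {
  "steps": "-1 0 0 0 0 0 0;-1 0 0 0 0 0 0;-1 0 0 -0.01 0 0 0;-1 0 0 -0.01 0 0 0;-1 0 0 0 0 0 0"
}}

```text
clock: 43.35
eef_pos: [0.4071, 0.3346, 0.0962]
tool_rot: [0.708, 0.706, -0.002, -0.0]
ft_force: [0.4, -0.2, -0.7]
grip_width: 0.0587
grasp_force: 64.9
```

{"op": "send_rows", "data": {
  "steps": "-1 0 0 -0.03 0 0 0;-1 0 0 -0.025 0 0 0;-1 0 0 -0.02 0 0 0;-1 0 0 -0.009 0 0 0;-1 0 0 -0.003 0 0 0"
}}

```text
clock: 43.77
eef_pos: [0.4069, 0.3351, 0.0096]
tool_rot: [0.708, 0.707, -0.002, -0.0]
ft_force: [-1.1, -1.5, -0.8]
grip_width: 0.0586
grasp_force: 65.0
```

{"op": "send_rows", "data": {
  "steps": "-1 0 0 0 0 0 0;-1 0 0 0 0 0 0;-1 0 0 0 0 0 0;1 0 0 0 0 0 0;1 0 0 0 0 0 0"
}}

```text
clock: 44.18
eef_pos: [0.409, 0.3374, 0.013]
tool_rot: [0.707, 0.707, 0.001, 0.0]
ft_force: [-0.7, 0.3, 0.3]
grip_width: 0.0804
grasp_force: 0.0
```

{"op": "send_rows", "data": {
  "steps": "1 0 0 0 0 0 0;1 0 0 0 0 0 0;1 0 0 0.02 0 0 0;1 0 0 0.04 0 0 0;1 0 0 0.04 0 0 0"
}}

```text
clock: 44.6
eef_pos: [0.4067, 0.3355, 0.1114]
tool_rot: [0.707, 0.707, -0.002, -0.0]
ft_force: [0.4, 1.4, -0.5]
grip_width: 0.0856
grasp_force: 0.0
```

```bash
python3 - <<'E'
from h import *
st();c=snap('top','t4.png');P=cloud(c)
rect(P,(.48,.6,-.4,-.28),.022,.045)
f=c['frame'].astype(int);m=(f[...,0]>1.5*f[...,2])&(f[...,0]>60);P[~m]=0;rect(P,(.33,.48,.23,.38),.02,.045)
c=snap('scene','s4.png')
cv2.imwrite('pics/c4.png',cv2.resize(c['frame'][200:360,300:560,::-1],None,fx=3,fy=3))
E
```

```text
44.6 [0.4067 0.3355 0.1114] [ 1.    -0.    -0.004] F [ 0.4  1.4 -0.5] w 0.0856 g 0.0 [ 0.69  0.38 -0.13  1.07 -0.    2.26]
323 z 0.0289 rect [ 541.8 -342.8] [60.1 45.1] 22.9 ext [ 0.508 -0.373  0.023] [ 0.575 -0.312  0.036]
232 z 0.0331 rect [408.9 304.4] [99.6 53.3] 89.7 ext [0.382 0.255 0.028] [0.436 0.354 0.039]
```

View pics/c4.png

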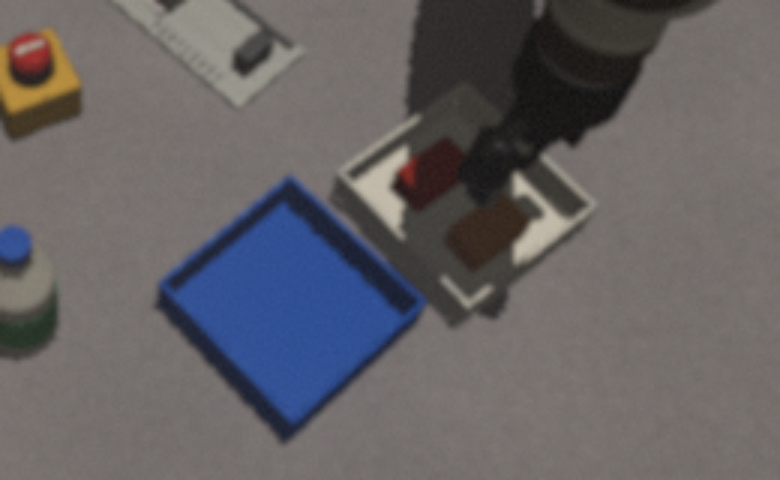

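{"op": "send_rows", "data": {
  "steps": "1 0.0068 -0.034 0.006 0 0 0.02;1 0.0068 -0.034 0.006 0 0 0.02;1 0.0068 -0.034 0.006 0 0 0.02;1 0.0068 -0.034 0.006 0 0 0.02;1 0.0068 -0.034 0.006 0 0 0.02"
}}

```text
clock: 45.12
eef_pos: [0.4422, 0.1653, 0.142]
tool_rot: [0.67, 0.742, 0.0, 0.0]
ft_force: [0.5, 0.8, 0.4]
grip_width: 0.0857
grasp_force: 0.0
```

{"op": "send_rows", "data": {
  "steps": "1 0.0068 -0.034 0.006 0 0 0.02;1 0.0068 -0.034 0.006 0 0 0.02;1 0.0068 -0.034 0.006 0 0 0.02;1 0.0068 -0.034 0.006 0 0 0.02;1 0.0068 -0.034 0.006 0 0 0.02"
}}

```text
clock: 45.53
eef_pos: [0.4762, -0.0049, 0.1721]
tool_rot: [0.633, 0.774, 0.0, 0.0]
ft_force: [0.6, 0.2, 0.1]
grip_width: 0.0856
grasp_force: 0.0
```

{"op": "send_rows", "data": {
  "steps": "1 0.0068 -0.034 0.006 0 0 0.02;1 0.0068 -0.034 0.006 0 0 0.02;1 0.0068 -0.034 0.006 0 0 0.02;1 0.0068 -0.034 0 0 0 0.02;1 0.0068 -0.034 0 0 0 0.02"
}}

```text
clock: 45.95
eef_pos: [0.5106, -0.1751, 0.1902]
tool_rot: [0.593, 0.805, 0.0, 0.001]
ft_force: [0.6, 0.5, 0.1]
grip_width: 0.0851
grasp_force: 0.0
```

{"op": "send_rows", "data": {
  "steps": "1 0.0068 -0.034 0 0 0 0.02;1 0.0068 -0.034 0 0 0 0.02;1 0.0068 -0.034 0 0 0 0.02;1 0.0068 -0.034 0 0 0 0.02;1 0.0068 -0.034 0 0 0 0.02"
}}

```text
clock: 46.37
eef_pos: [0.5442, -0.3449, 0.1894]
tool_rot: [0.552, 0.834, 0.0, -0.0]
ft_force: [0.2, 0.3, -0.8]
grip_width: 0.0856
grasp_force: 0.0
```

{"op": "send_rows", "data": {
  "steps": "1 0 0 0 0 0 0;1 0 0 0 0 0 0;1 0 0 0 0 0 0;1 0 0 0 0 0 0;1 0 0 0 0 0 0"
}}

```text
clock: 46.78
eef_pos: [0.5443, -0.3418, 0.1902]
tool_rot: [0.552, 0.834, 0.0, -0.0]
ft_force: [0.1, 0.4, 0.4]
grip_width: 0.0854
grasp_force: 0.0
```

```bash
python3 - <<'E'
from h import *
st();c=snap('wrist','w11.png');P=cloud(c)
rect(P,(.48,.62,-.42,-.26),.022,.045)
E
```

```text
46.78 [ 0.5443 -0.3418  0.1902] [0.921 0.39  0.   ] F [0.1 0.4 0.4] w 0.0854 g 0.0 [-0.56  0.55  0.36  1.38  0.    0.61]
2520 z 0.0295 rect [ 543.5 -342. ] [60.  43.9] 23.1 ext [ 0.508 -0.373  0.024] [ 0.578 -0.311  0.032]
```

{"op": "send_rows", "data": {
  "steps": "1 -0.001 0.0005 -0.04 0 0 0;1 0 0 -0.04 0 0 0;1 0 0 -0.03 0 0 0;1 0 0 -0.025 0 0 0;1 0 0 -0.015 0 0 0"
}}

```text
clock: 47.25
eef_pos: [0.5415, -0.3404, 0.0366]
tool_rot: [0.552, 0.834, -0.0, -0.002]
ft_force: [-0.2, -0.2, 0.6]
grip_width: 0.085
grasp_force: 0.0
```

{"op": "send_rows", "data": {
  "steps": "1 0 0 -0.01 0 0 0;1 0 0 0 0 0 0;1 0 0 0 0 0 0;1 0 0 -0.012 0 0 0;1 0 0 -0.01 0 0 0"
}}

```text
clock: 47.67
eef_pos: [0.5451, -0.3437, 0.0095]
tool_rot: [0.553, 0.833, 0.0, 0.003]
ft_force: [0.7, -0.5, -0.2]
grip_width: 0.0857
grasp_force: 0.0
```

{"op": "send_rows", "data": {
  "steps": "1 0 0 -0.005 0 0 0;1 0 0 0 0 0 0;-1 0 0 0 0 0 0;-1 0 0 0 0 0 0;-1 0 0 0 0 0 0"
}}

```text
clock: 48.08
eef_pos: [0.5441, -0.3433, 0.004]
tool_rot: [0.553, 0.833, 0.0, 0.001]
ft_force: [-0.7, -0.8, 0.1]
grip_width: 0.0587
grasp_force: 65.9
```

{"op": "send_rows", "data": {
  "steps": "-1 0 0 0 0 0 0;-1 0 0 0 0 0 0;-1 0 0 0 0 0 0;-1 0 0 0 0 0 0;-1 0 0 0 0 0 0"
}}

```text
clock: 48.5
eef_pos: [0.5437, -0.3431, 0.0035]
tool_rot: [0.553, 0.833, -0.0, 0.001]
ft_force: [0.3, -0.4, 3.9]
grip_width: 0.0591
grasp_force: 66.5
```

{"op": "send_rows", "data": {
  "steps": "-1 0 0 0.01 0 0 0;-1 0 0 0.02 0 0 0;-1 0 0 0.03 0 0 0;-1 0 0 0.03 0 0 0;-1 0 0 0.03 0 0 0"
}}

```text
clock: 48.92
eef_pos: [0.5424, -0.3422, 0.1236]
tool_rot: [0.553, 0.833, 0.0, -0.001]
ft_force: [-0.0, -1.4, -0.5]
grip_width: 0.0587
grasp_force: 66.1
```

{"op": "send_rows", "data": {
  "steps": "-1 -0.0055 0.0262 0 0 0 -0.0172;-1 -0.0055 0.0262 0 0 0 -0.0172;-1 -0.0055 0.0262 0 0 0 -0.0172;-1 -0.0055 0.0262 0 0 0 -0.0172;-1 -0.0055 0.0262 0 0 0 -0.0172"
}}

```text
clock: 49.33
eef_pos: [0.5148, -0.2104, 0.1229]
tool_rot: [0.589, 0.808, -0.0, -0.001]
ft_force: [1.1, 1.0, -0.2]
grip_width: 0.0589
grasp_force: 66.1
```

{"op": "send_rows", "data": {
  "steps": "-1 -0.0055 0.0262 0 0 0 -0.0172;-1 -0.0055 0.0262 0 0 0 -0.0172;-1 -0.0055 0.0262 0 0 0 -0.0172;-1 -0.0055 0.0262 0 0 0 -0.0172;-1 -0.0055 0.0262 0 0 0 -0.0172"
}}

```text
clock: 49.75
eef_pos: [0.4873, -0.0794, 0.1229]
tool_rot: [0.623, 0.782, -0.0, -0.0]
ft_force: [0.4, -0.3, -0.8]
grip_width: 0.0592
grasp_force: 66.1
```

{"op": "send_rows", "data": {
  "steps": "-1 -0.0055 0.0262 0 0 0 -0.0172;-1 -0.0055 0.0262 0 0 0 -0.0172;-1 -0.0055 0.0262 0 0 0 -0.0172;-1 -0.0055 0.0262 0 0 0 -0.0172;-1 -0.0055 0.0262 0 0 0 -0.0172"
}}

```text
clock: 50.17
eef_pos: [0.4598, 0.0514, 0.123]
tool_rot: [0.656, 0.755, -0.0, -0.0]
ft_force: [1.4, 0.0, -0.7]
grip_width: 0.0587
grasp_force: 66.1
```

{"op": "send_rows", "data": {
  "steps": "-1 0 0 0 0 0 0;-1 0 0 -0.02 0 0 0;-1 0 0 -0.03 0 0 0;-1 0 0 -0.02 0 0 0;-1 0 0 0 0 0 0"
}}

```text
clock: 50.58
eef_pos: [0.4569, 0.0496, 0.0493]
tool_rot: [0.655, 0.755, -0.003, -0.003]
ft_force: [-0.5, -0.2, -0.7]
grip_width: 0.0586
grasp_force: 66.1
```

{"op": "send_rows", "data": {
  "steps": "-1 0 0 0 0 0 0;-1 0 0 0 0 0 0;-1 0 0 0 0 0 0;-1 0 0 0 0 0 0;-1 0 0 0 0 0 0"
}}

```text
clock: 51.0
eef_pos: [0.4617, 0.0503, 0.054]
tool_rot: [0.655, 0.755, 0.001, 0.001]
ft_force: [0.9, 0.3, -0.9]
grip_width: 0.0586
grasp_force: 66.1
```

{"op": "send_rows", "data": {
  "steps": "-1 0 0 -0.02 0 0 0;-1 0 0 -0.015 0 0 0;-1 0 0 -0.008 0 0 0;-1 0 0 0 0 0 0;-1 0 0 0 0 0 0"
}}

```text
clock: 51.42
eef_pos: [0.4609, 0.0502, 0.01]
tool_rot: [0.655, 0.755, 0.0, 0.0]
ft_force: [-0.5, 0.1, -0.7]
grip_width: 0.0589
grasp_force: 67.6
```

{"op": "send_rows", "data": {
  "steps": "1 0 0 0 0 0 0;1 0 0 0 0 0 0;1 0 0 0 0 0 0;1 0 0 0 0 0 0;1 0 0 0 0 0 0"
}}

```text
clock: 51.83
eef_pos: [0.4608, 0.0503, 0.01]
tool_rot: [0.655, 0.755, 0.0, 0.0]
ft_force: [-0.1, -0.1, 0.1]
grip_width: 0.0855
grasp_force: 0.0
```

{"op": "send_rows", "data": {
  "steps": "1 0 0 0.015 0 0 0;1 0 0 0.0185 0 0 0;1 0 0 0 0 0 0;1 0 0 0 0 0 0;1 0 0 0 0 0 0"
}}

```text
clock: 52.25
eef_pos: [0.4605, 0.0502, 0.043]
tool_rot: [0.655, 0.755, -0.0, -0.0]
ft_force: [-0.6, 0.1, 0.2]
grip_width: 0.0853
grasp_force: 0.0
```

{"op": "send_rows", "data": {
  "steps": "1 0.0018 -0.0133 0 0 0 0;1 0.0018 -0.0133 0 0 0 0;1 0.0018 -0.0133 0 0 0 0;1 0.0018 -0.0133 0 0 0 0;1 0.0018 -0.0133 0 0 0 0"
}}

```text
clock: 52.67
eef_pos: [0.4688, -0.0168, 0.0422]
tool_rot: [0.655, 0.755, -0.001, -0.001]
ft_force: [0.7, -0.2, -0.5]
grip_width: 0.0855
grasp_force: 0.0
```

```bash
python3 - <<'E'
from h import *
st();c=snap('wrist','w12.png');P=cloud(c);f=c['frame'].astype(int); m=(f[...,0]>1.15*f[...,2])&(f[...,0]>60)
Q=P.copy();Q[~m]=0
rect(Q,(.4,.53,.02,.1),.03,.042);rect(Q,(.4,.53,-.05,.0),.06,.075)
E
```

```text
52.67 [ 0.4688 -0.0168  0.0422] [ 0.99   0.141 -0.002] F [ 0.7 -0.2 -0.5] w 0.0855 g 0.0 [-0.04  0.36 -0.37  0.84 -0.    1.39]
1365 z 0.0352 rect [461.4  51.2] [60.3 43.8] 8.0 ext [0.429 0.026 0.032] [0.494 0.077 0.037]
2498 z 0.0692 rect [469.9 -16.5] [30.1 14.3] 7.5 ext [ 0.455 -0.025  0.06 ] [ 0.485 -0.008  0.072]
```

{"op": "send_rows", "data": {
  "steps": "-1 0 0 0 0 0 0;-1 0 0 0 0 0 0;-1 0 0 0 0 0 0;-1 0 0 0 0 0 0;-1 0 0 0 0 0 0"
}}

```text
clock: 53.13
eef_pos: [0.4693, -0.0157, 0.0434]
tool_rot: [0.655, 0.756, -0.0, -0.0]
ft_force: [-1.6, 0.8, 0.0]
grip_width: 0.0291
grasp_force: 59.1
```

{"op": "send_rows", "data": {
  "steps": "-1 0 0 0 0 0 0;-1 0 0 0 0 0 0;-1 0 0 0 0 0 0;-1 0 0 0 0 0 0;-1 0 0 0 0 0 0"
}}

```text
clock: 53.55
eef_pos: [0.4693, -0.0157, 0.0434]
tool_rot: [0.655, 0.755, 0.0, -0.001]
ft_force: [-2.7, 3.6, 3.5]
grip_width: 0.0295
grasp_force: 59.7
```

{"op": "send_rows", "data": {
  "steps": "-1 -0.0008 0.006 0 0 0 0;-1 -0.0008 0.006 0 0 0 0;-1 -0.0008 0.006 0 0 0 0;-1 -0.0006 0.004 0 0 0 0;-1 -0.0004 0.003 0 0 0 0"
}}

```text
clock: 53.97
eef_pos: [0.4659, 0.009, 0.0434]
tool_rot: [0.655, 0.755, -0.001, 0.0]
ft_force: [-3.1, -2.6, 4.7]
grip_width: 0.0289
grasp_force: 59.9
```

{"op": "send_rows", "data": {
  "steps": "-1 -0.00014 0.001 0 0 0 0;-1 -0.00014 0.001 0 0 0 0;-1 -0.00014 0.001 0 0 0 0;-1 -0.00014 0.001 0 0 0 0;-1 -0.00014 0.001 0 0 0 0"
}}

```text
clock: 54.38
eef_pos: [0.4652, 0.0138, 0.0434]
tool_rot: [0.655, 0.755, -0.001, 0.0]
ft_force: [-3.4, -1.9, 4.9]
grip_width: 0.0288
grasp_force: 59.9
```

{"op": "send_rows", "data": {
  "steps": "-1 -0.00014 0.001 0 0 0 0;-1 -0.00014 0.001 0 0 0 0;-1 -0.00014 0.001 0 0 0 0;-1 0 0 0 0 0 0;-1 0 0 0 0 0 0"
}}

```text
clock: 54.8
eef_pos: [0.4648, 0.0169, 0.0434]
tool_rot: [0.655, 0.755, -0.0, 0.0]
ft_force: [-3.8, -1.9, 4.9]
grip_width: 0.029
grasp_force: 59.9
```

{"op": "send_rows", "data": {
  "steps": "-1 -0.00014 0.001 0 0 0 0;-1 -0.00007 0.0005 0 0 0 0;-1 0 0 0 0 0 0;-1 0 0 0 0 0 0;-1 0 0 0 0 0 0"
}}

```text
clock: 55.22
eef_pos: [0.4646, 0.0183, 0.0434]
tool_rot: [0.655, 0.755, -0.001, 0.0]
ft_force: [-3.9, -1.4, 5.2]
grip_width: 0.0287
grasp_force: 59.9
```

{"op": "send_rows", "data": {
  "steps": "-1 -0.00007 0.0005 0 0 0 0;-1 -0.00007 0.0005 0 0 0 0;-1 0 0 0 0 0 0;-1 0 0 0 0 0 0;-1 0 0 0 0 0 0"
}}

```text
clock: 55.63
eef_pos: [0.4644, 0.0193, 0.0434]
tool_rot: [0.655, 0.755, -0.001, 0.0]
ft_force: [-3.9, -2.7, 4.2]
grip_width: 0.0289
grasp_force: 59.9
```

{"op": "send_rows", "data": {
  "steps": "-1 -0.00007 0.0005 0 0 0 0;-1 -0.00007 0.0005 0 0 0 0;-1 0 0 0 0 0 0;-1 0 0 0 0 0 0;-1 0 0 0 0 0 0"
}}

```text
clock: 56.05
eef_pos: [0.4643, 0.02, 0.0434]
tool_rot: [0.655, 0.755, -0.001, 0.0]
ft_force: [-3.0, -3.5, 4.8]
grip_width: 0.0287
grasp_force: 59.9
```

{"op": "send_rows", "data": {
  "steps": "-1 -0.00007 0.0005 0 0 0 0;-1 -0.00007 0.0005 0 0 0 0;-1 -0.00007 0.0005 0 0 0 0;-1 0 0 0 0 0 0;-1 0 0 0 0 0 0"
}}

```text
clock: 56.47
eef_pos: [0.4643, 0.02, 0.0434]
tool_rot: [0.656, 0.755, -0.002, 0.002]
ft_force: [-2.3, -8.3, 4.5]
grip_width: 0.0284
grasp_force: 59.9
```

{"op": "send_rows", "data": {
  "steps": "-1 0 0 0 0 0 0;-1 0 0 0 0 0 0;-1 0 0 0 0 0 0;-1 0 0 0 0 0 0;-1 0 0 0 0 0 0"
}}

```text
clock: 56.88
eef_pos: [0.4643, 0.02, 0.0434]
tool_rot: [0.656, 0.755, -0.002, 0.002]
ft_force: [-3.6, -6.9, 5.0]
grip_width: 0.0288
grasp_force: 59.9
```

{"op": "send_rows", "data": {
  "steps": "-1 0 0 0 0 0 0;-1 0 0 0 0 0 0;-1 0 0 0 0 0 0;-1 0 0 0 0 0 0;-1 0 0 0 0 0 0"
}}

```text
clock: 57.3
eef_pos: [0.4644, 0.02, 0.0434]
tool_rot: [0.656, 0.755, -0.002, 0.002]
ft_force: [-2.8, -7.3, 5.2]
grip_width: 0.0288
grasp_force: 59.9
```

{"op": "send_rows", "data": {
  "steps": "-1 0 0 0 0 0 0;-1 0 0 0 0 0 0;-1 0 0 0 0 0 0;-1 0 0 0 0 0 0;-1 0 0 0 0 0 0"
}}

```text
clock: 57.72
eef_pos: [0.4643, 0.02, 0.0434]
tool_rot: [0.656, 0.755, -0.002, 0.002]
ft_force: [-2.2, -8.2, 4.8]
grip_width: 0.0288
grasp_force: 59.9
```

{"op": "send_rows", "data": {
  "steps": "-1 0.001 -0.0075 0 0 0 0;-1 0.001 -0.0075 0 0 0 0;-1 0.001 -0.0075 0 0 0 0;-1 0.001 -0.0075 0 0 0 0;-1 0.001 -0.0070 0 0 0 0"
}}

```text
clock: 58.13
eef_pos: [0.4692, -0.0146, 0.0434]
tool_rot: [0.655, 0.756, 0.0, -0.001]
ft_force: [-3.4, 1.2, 4.8]
grip_width: 0.0285
grasp_force: 59.9
```

{"op": "send_rows", "data": {
  "steps": "-1 0 0 0 0 0 0;1 0 0 0 0 0 0;1 0 0 0 0 0 0;1 0 0 0 0 0 0;1 0 0 0 0 0 0"
}}

```text
clock: 58.55
eef_pos: [0.47, -0.0148, 0.0433]
tool_rot: [0.655, 0.756, 0.0, 0.0]
ft_force: [0.9, 0.1, 0.8]
grip_width: 0.0756
grasp_force: 0.0
```

{"op": "send_rows", "data": {
  "steps": "1 0 0 0 0 0 0;1 0 0 0 0 0 0;1 0 0 0 0 0 0;1 0 0 0 0 0 0;1 0 0 0 0 0 0"
}}

```text
clock: 58.97
eef_pos: [0.4695, -0.0152, 0.0433]
tool_rot: [0.655, 0.755, 0.0, 0.0]
ft_force: [-0.1, -0.6, -0.6]
grip_width: 0.0855
grasp_force: 0.0
```

```bash
python3 - <<'E'
from h import *
st();c=snap('wrist','w13.png');P=cloud(c);f=c['frame'].astype(int); m=(f[...,0]>1.15*f[...,2])&(f[...,0]>60)
Q=P.copy();Q[~m]=0
rect(Q,(.4,.53,.02,.1),.03,.042);rect(Q,(.4,.53,-.05,.0),.06,.075)
E
```

```text
58.97 [ 0.4695 -0.0152  0.0433] [0.99  0.141 0.   ] F [-0.1 -0.6 -0.6] w 0.0855 g 0.0 [-0.03  0.36 -0.37  0.84  0.    1.4 ]
1291 z 0.0351 rect [460.4  57.5] [59.9 44.4] 8.0 ext [0.428 0.032 0.032] [0.492 0.083 0.038]
2423 z 0.0692 rect [470.  -16.5] [29.9 14.2] 8.1 ext [ 0.455 -0.025  0.06 ] [ 0.485 -0.008  0.072]
```

{"op": "send_rows", "data": {
  "steps": "1 -0.0018 0.0145 0.001 0 0 0;1 -0.0018 0.0145 0 0 0 0;1 -0.0018 0.0145 0 0 0 0;1 -0.0018 0.0145 0 0 0 0;1 -0.0018 0.0145 0 0 0 0"
}}

```text
clock: 59.43
eef_pos: [0.4604, 0.0578, 0.0443]
tool_rot: [0.655, 0.755, 0.0, 0.0]
ft_force: [-0.4, -0.1, 0.0]
grip_width: 0.0855
grasp_force: 0.0
```

{"op": "send_rows", "data": {
  "steps": "1 0 0 0 0 0 0;1 0 0 0 0 0 0;1 0 0 -0.015 0 0 0;1 0 0 -0.014 0 0 0;1 0 0 -0.006 0 0 0"
}}

```text
clock: 59.85
eef_pos: [0.4597, 0.0564, 0.0081]
tool_rot: [0.656, 0.755, -0.001, -0.0]
ft_force: [-0.4, -0.3, -0.5]
grip_width: 0.0852
grasp_force: 0.0
```

{"op": "send_rows", "data": {
  "steps": "1 0 0 0 0 0 0;-1 0 0 0 0 0 0;-1 0 0 0 0 0 0;-1 0 0 0 0 0 0;-1 0 0 0 0 0 0"
}}

```text
clock: 60.27
eef_pos: [0.4616, 0.0571, 0.0103]
tool_rot: [0.655, 0.755, 0.001, 0.001]
ft_force: [0.2, -1.5, 1.9]
grip_width: 0.0595
grasp_force: 65.4
```

{"op": "send_rows", "data": {
  "steps": "-1 0 0 0 0 0 0;-1 0 0 0 0 0 0;-1 0 0 0 0 0 0;-1 0 0 0 0 0 0;-1 0 0 0 0 0 0"
}}

```text
clock: 60.68
eef_pos: [0.4616, 0.0571, 0.0103]
tool_rot: [0.655, 0.755, 0.001, 0.001]
ft_force: [1.0, -1.4, 5.8]
grip_width: 0.0591
grasp_force: 65.7
```

{"op": "send_rows", "data": {
  "steps": "-1 0 0 0.01 0 0 0;-1 0 0 0.02 0 0 0;-1 0 0 0.03 0 0 0;-1 0 0 0.03 0 0 0;-1 0 0 0.02 0 0 0"
}}

```text
clock: 61.1
eef_pos: [0.4611, 0.0575, 0.1217]
tool_rot: [0.655, 0.755, 0.001, 0.001]
ft_force: [0.6, 0.4, 0.0]
grip_width: 0.059
grasp_force: 64.9
```

{"op": "send_rows", "data": {
  "steps": "-1 0.0126 0.0235 0 0 0 0;-1 0.0126 0.0235 0 0 0 0;-1 0.0126 0.0235 0 0 0 0;-1 0.0126 0.0235 0 0 0 0;-1 0.0126 0.0235 0 0 0 0"
}}

```text
clock: 61.52
eef_pos: [0.5236, 0.1759, 0.1192]
tool_rot: [0.655, 0.755, -0.0, -0.0]
ft_force: [1.0, -0.8, -0.9]
grip_width: 0.0589
grasp_force: 65.0
```

{"op": "send_rows", "data": {
  "steps": "-1 0.0126 0.0235 0 0 0 0;-1 0.0126 0.0235 0 0 0 0;-1 0.0126 0.0235 0 0 0 0;-1 0.0126 0.0235 0 0 0 0;-1 0.0126 0.0235 0 0 0 0"
}}

```text
clock: 61.93
eef_pos: [0.5865, 0.2934, 0.1187]
tool_rot: [0.655, 0.755, -0.001, -0.0]
ft_force: [-0.6, -0.2, -0.3]
grip_width: 0.0585
grasp_force: 65.0
```

{"op": "send_rows", "data": {
  "steps": "-1 0 0 0 0 0 0;-1 0 0 -0.01 0 0 0;-1 0 0 -0.01 0 0 0;-1 0 0 0 0 0 0;-1 0 0 0 0 0 0"
}}

```text
clock: 62.35
eef_pos: [0.5849, 0.2906, 0.0976]
tool_rot: [0.656, 0.755, -0.002, -0.001]
ft_force: [-0.2, -0.1, -0.1]
grip_width: 0.059
grasp_force: 64.9
```

{"op": "send_rows", "data": {
  "steps": "-1 0 0 -0.03 0 0 0;-1 0 0 -0.025 0 0 0;-1 0 0 -0.02 0 0 0;-1 0 0 -0.009 0 0 0;-1 0 0 -0.003 0 0 0"
}}

```text
clock: 62.77
eef_pos: [0.585, 0.2908, 0.0104]
tool_rot: [0.656, 0.755, -0.002, -0.001]
ft_force: [-0.3, -0.5, -0.1]
grip_width: 0.059
grasp_force: 64.9
```

{"op": "send_rows", "data": {
  "steps": "-1 0 0 0 0 0 0;-1 0 0 0 0 0 0;-1 0 0 0 0 0 0;1 0 0 0 0 0 0;1 0 0 0 0 0 0"
}}

```text
clock: 63.18
eef_pos: [0.5874, 0.2927, 0.0137]
tool_rot: [0.655, 0.755, 0.001, 0.0]
ft_force: [-0.2, -0.3, 0.1]
grip_width: 0.081
grasp_force: 0.0
```

{"op": "send_rows", "data": {
  "steps": "1 0 0 0 0 0 0;1 0 0 0 0 0 0;1 0 0 0.02 0 0 0;1 0 0 0.04 0 0 0;1 0 0 0.04 0 0 0"
}}

```text
clock: 63.6
eef_pos: [0.5848, 0.2914, 0.1112]
tool_rot: [0.655, 0.755, -0.003, -0.001]
ft_force: [1.2, -0.2, 0.7]
grip_width: 0.0854
grasp_force: 0.0
```

{"op": "send_rows", "data": {
  "steps": "1 0 0 0.04 0 0 0;1 0.005 -0.02 0.02 0 0 0;1 0.005 -0.03 0.01 0 0 0;1 0.006 -0.03 0 0 0 0;1 0.006 -0.03 0 0 0 0"
}}

```text
clock: 64.02
eef_pos: [0.6093, 0.1818, 0.1842]
tool_rot: [0.655, 0.756, 0.001, 0.001]
ft_force: [0.5, -0.1, 0.3]
grip_width: 0.0853
grasp_force: 0.0
```

{"op": "send_rows", "data": {
  "steps": "1 0.006 -0.036 0 0 0 0;1 0.006 -0.036 0 0 0 0;1 0.006 -0.036 0 0 0 0;1 0.006 -0.036 0 0 0 0;1 0.006 -0.0355 0 0 0 0"
}}

```text
clock: 64.43
eef_pos: [0.6385, 0.001, 0.1826]
tool_rot: [0.655, 0.755, 0.0, 0.0]
ft_force: [0.3, -0.3, -0.9]
grip_width: 0.0852
grasp_force: 0.0
```

```bash
python3 - <<'E'
from h import *
st();c=snap('wrist','w14.png');P=cloud(c);rect(P,(.59,.69,-.05,.05),.074,.095)
c=snap('top','t5.png');cv2.imwrite('pics/c5.png',cv2.resize(c['frame'][120:310,170:480,::-1],None,fx=2.5,fy=2.5))
E
```

```text
64.43 [0.6385 0.001  0.1826] [0.99  0.141 0.   ] F [ 0.3 -0.3 -0.9] w 0.0852 g 0.0 [ 0.    0.54  0.33  1.35 -0.    1.43]
1630 z 0.0813 rect [639.5   2.1] [38.8 38.4] 0.2 ext [ 0.62  -0.017  0.074] [0.659 0.021 0.085]
```

View pics/c5.png

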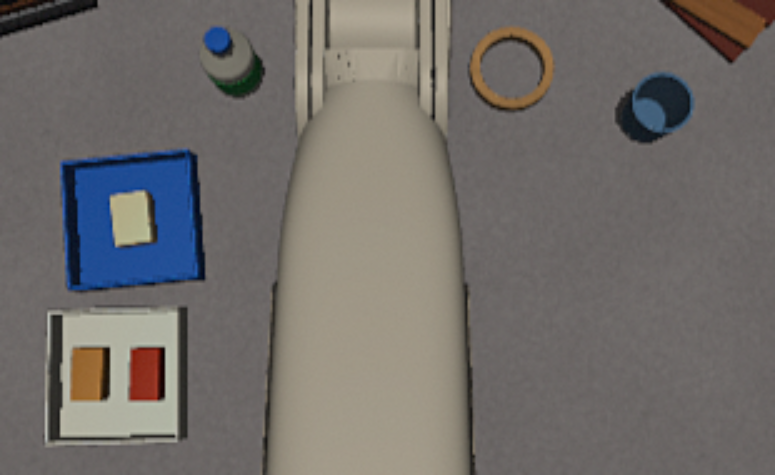

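{"op": "send_rows", "data": {
  "steps": "1 0.0005 0.001 -0.03 0 0 0;1 0 0 -0.03 0 0 0;1 0 0 -0.02 0 0 0;1 0 0 0 0 0 0;1 0 0 0 0 0 0"
}}

```text
clock: 64.95
eef_pos: [0.6379, 0.0042, 0.1012]
tool_rot: [0.655, 0.755, -0.001, -0.001]
ft_force: [-0.2, 0.8, 0.5]
grip_width: 0.0858
grasp_force: 0.0
```

{"op": "send_rows", "data": {
  "steps": "1 0 0 -0.02 0 0 0;1 0 0 -0.015 0 0 0;1 0 0 -0.01 0 0 0;1 0 0 0 0 0 0;1 0 0 0 0 0 0"
}}

```text
clock: 65.37
eef_pos: [0.6396, 0.004, 0.0583]
tool_rot: [0.655, 0.755, 0.0, 0.0]
ft_force: [0.4, 0.3, 1.0]
grip_width: 0.0854
grasp_force: 0.0
```

{"op": "send_rows", "data": {
  "steps": "1 0 0 0 0 0 0;-1 0 0 0 0 0 0;-1 0 0 0 0 0 0;-1 0 0 0 0 0 0;-1 0 0 0 0 0 0"
}}

```text
clock: 65.78
eef_pos: [0.639, 0.0037, 0.0578]
tool_rot: [0.655, 0.755, -0.0, 0.0]
ft_force: [-8.4, -1.8, 3.5]
grip_width: 0.0387
grasp_force: 14.4
```

{"op": "send_rows", "data": {
  "steps": "-1 0 0 0 0 0 0;-1 0 0 0 0 0 0;-1 0 0 0 0 0 0;-1 0 0 0 0 0 0;-1 0 0 0 0 0 0"
}}

```text
clock: 66.2
eef_pos: [0.6388, 0.0037, 0.0573]
tool_rot: [0.655, 0.755, -0.0, -0.0]
ft_force: [-1.8, -0.6, 1.7]
grip_width: 0.037
grasp_force: 59.9
```

{"op": "send_rows", "data": {
  "steps": "-1 0 0 0 0 0 -0.09;-1 0 0 0 0 0 -0.09;-1 0 0 0 0 0 -0.09;-1 0 0 0 0 0 -0.09;-1 0 0 0 0 0 -0.09"
}}

```text
clock: 66.62
eef_pos: [0.6403, 0.0035, 0.0578]
tool_rot: [0.809, 0.588, 0.001, 0.001]
ft_force: [1.3, -1.2, 2.5]
grip_width: 0.0372
grasp_force: 59.9
```

{"op": "send_rows", "data": {
  "steps": "-1 0 0 0 0 0 -0.09;-1 0 0 0 0 0 -0.09;-1 0 0 0 0 0 -0.09;-1 0 0 0 0 0 -0.09;-1 0 0 0 0 0 -0.09"
}}

```text
clock: 67.03
eef_pos: [0.6416, 0.0028, 0.0583]
tool_rot: [0.92, 0.393, 0.002, 0.002]
ft_force: [3.6, -1.9, 1.3]
grip_width: 0.0374
grasp_force: 59.9
```

{"op": "send_rows", "data": {
  "steps": "-1 0 0 0 0 0 -0.03;-1 0 0 0 0 0 -0.02;-1 0 0 0 0 0 0;-1 0 0 0 0 0 0;-1 0 0 0 0 0 0"
}}

```text
clock: 67.45
eef_pos: [0.6417, 0.0027, 0.0584]
tool_rot: [0.928, 0.373, 0.002, 0.002]
ft_force: [3.6, -4.4, 1.5]
grip_width: 0.037
grasp_force: 60.2
```

```bash
python3 - <<'E'
from h import *
st();print(get_obs()['ft_torque'])
E
```

```text
67.45 [0.6417 0.0027 0.0584] [ 0.692 -0.722  0.005] F [ 3.6 -4.4  1.5] w 0.037 g 60.2 [ 0.01  0.63  0.14  1.08 -0.    2.38]
[-0.70267148 -0.81191045  0.86311422]
```

{"op": "send_rows", "data": {
  "steps": "1 0 0 0 0 0 0;1 0 0 0 0 0 0;1 0 0 0 0 0 0;1 0 0 0 0 0 0;1 0 0 0 0 0 0"
}}

```text
clock: 67.87
eef_pos: [0.6386, 0.004, 0.0569]
tool_rot: [0.928, 0.372, -0.0, -0.0]
ft_force: [-0.1, 0.2, -0.3]
grip_width: 0.0854
grasp_force: 0.0
```

{"op": "send_rows", "data": {
  "steps": "1 0 0 0 0 0 0;1 0 0 0.02 0 0 0;1 0 0 0.04 0 0 0;1 0 0 0.04 0 0 0;1 0 0 0.04 0 0 0"
}}

```text
clock: 68.28
eef_pos: [0.6383, 0.0038, 0.1982]
tool_rot: [0.928, 0.372, -0.001, -0.0]
ft_force: [0.5, -0.8, -0.0]
grip_width: 0.0852
grasp_force: 0.0
```

{"op": "send_rows", "data": {
  "steps": "1 -0.03 0 0.01 0 0 0;1 -0.03 0 0 0 0 0;1 -0.03 0 0 0 0 0;1 -0.03 -0.03 0 0 0 0;1 -0.03 -0.03 0 0 0 0"
}}

```text
clock: 68.7
eef_pos: [0.4887, -0.0545, 0.2074]
tool_rot: [0.928, 0.374, 0.0, 0.0]
ft_force: [0.7, -0.5, 0.8]
grip_width: 0.0854
grasp_force: 0.0
```

{"op": "send_rows", "data": {
  "steps": "1 -0.03 -0.03 0 0 0 0;1 0 -0.03 0 0 0 0;1 0 -0.03 0 0 0 0;1 0 -0.03 0 0 0 0;1 0 -0.03 0 0 0 0"
}}

```text
clock: 69.12
eef_pos: [0.4602, -0.2059, 0.2078]
tool_rot: [0.928, 0.372, 0.0, 0.0]
ft_force: [0.9, -0.1, 0.1]
grip_width: 0.0852
grasp_force: 0.0
```

```bash
python3 - <<'E'
from h import *
st();c=snap('top','t6.png');P=cloud(c);rect(P,(.59,.69,-.05,.05),.072,.1)
cv2.imwrite('pics/c6.png',cv2.resize(c['frame'][120:310,170:480,::-1],None,fx=2.5,fy=2.5))
E
```

```text
69.12 [ 0.4602 -0.2059  0.2078] [ 0.691 -0.723  0.001] F [ 0.9 -0.1  0.1] w 0.0852 g 0.0 [-0.42  0.26 -0.03  1.28  0.    1.96]
157 z 0.0855 rect [636.9   1.4] [36.5 36.8] 88.4 ext [ 0.618 -0.017  0.076] [0.656 0.02  0.093]
```

View pics/c6.png

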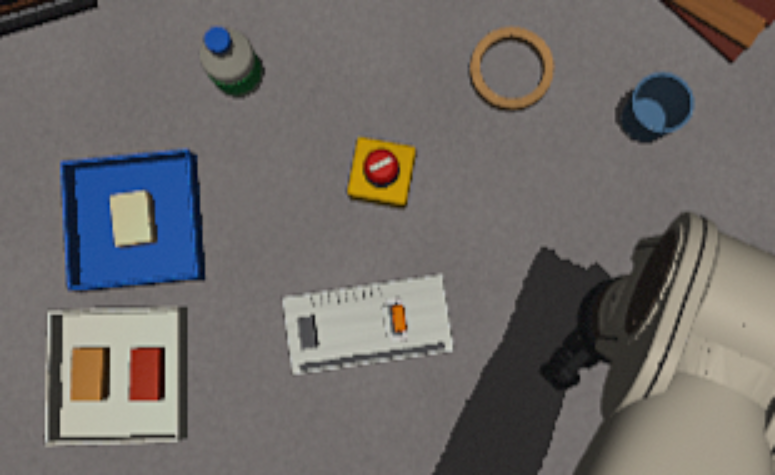

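```bash
python3 -c "
from workcell import *
print(job_done())"
```

```text
the job is handed in; nothing more can be done
None
```

Job handed in at about 69 s: I latched the red stop, then gauged padauk (about 34 mm) and oak (about 36 mm) into the white tub and maple (about 44 mm) into the blue tub. There was no walnut, and the stop, turned clockwise to its end, has sprung back up with nothing else on the bench disturbed.

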